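# Lever a slipped weighing slab back onto its rails

## Robot

A 6-joint arm with a two-finger parallel gripper is mounted at the origin on the work surface. World frame = base frame: x ahead of the robot, y to its left, z up, the work surface at z = 0. Lengths are in m, angles in rad, forces in N, time in s.
With the tool pointing down it reaches from about 0.25 to 0.8 m from the base axis. Payload 8.5 kg.
Tool frame: the origin (TCP) lies midway between the tips of the shut fingers; the grasp point (between the pads) lies manip.pinch_z behind it (manip.pinch_z is the distance from the TCP to the grasp point, in m); z points along the fingers, y is the direction in which the jaws open and shut (so a half turn about z gives the same grasp; the last joint's range is limited). The gripper opens to 85 mm and grips with 20 to 120 N. Pads are 22 mm wide; open, the fingers measure 114 mm over their backs; the gripper's body (76 mm by 85 mm) begins 54 mm behind the grasp point. The pads swing forward as they close: fully open they stand 13 mm farther back than shut.
Start: joints at [1.153, 0.238, -0.013, 1.319, 0, 1.571], TCP at [0.213, 0.48, 0.209] pointing down, gripper open.
Joint ranges: [-2.66, 2.66], [-1.03, 1.9], [-1.14, 1.46], [-1.82, 2.27], [-1.45, 1.34], [-3.14, 3.14]. Speed limits (rad/s): [2.22, 2.22, 2.79, 3.14, 3.14, 3.14].

## Interface

Orientations are given as a rotation vector (axis times angle).
In Python, from bench import monitor, eyes, ticket, manip gives the robot as it stands.
- The arm moves only by the tool carry_out, never from a script. Its argument "motion" is a list of rows, each a list of 7 numbers: the shift along the tool's x, y, z in cm, then the turn, a rotation vector about the tool's x, y, z in rad, then the gripper's target within -1 to 1 (shut at 1, half-way at 0, fully open at -1). In form: [[x, y, z, rx, ry, rz, jaw], ...]. A call has 1 to 12 rows; each row shifts and turns the commanded pose from where the row before left it, along the tool's axes as they then stand; what a row does not reach is not made up. A row lasts 1/12 s, in which the tool goes at most 41.7 mm and 7.16 degrees, less where a joint would pass 70% of its speed; a pose out of reach is approached as far as the arm can. A call with a gripper value outside its range is refused whole. The fingers move at their own pace and stop on an object; "squeeze" is the grip in N (left out, the last holds). Time passes only in rows, so rows that do not move let the fingers close. It gives the time, the measured TCP pose, the force and the opening at its end, in the units of the state.
- monitor.state(): the state, without advancing time (a new reading comes with each control period).
- eyes.grab_frame(name): name is "scene" or "top" or "wrist"; returns the picture (400x640x3 uint8, red, green, blue); there is no depth.
- eyes.camera_model(name): a dict with "intrinsics" (3x3 intrinsics, pixels), "rvec" (rotation vector, rad) and "tvec" (3), from world to camera coordinates, as OpenCV has them; the wrist camera has in their place "T_tool_cam" (4x4, takes a point from camera to tool coordinates, whose origin is the TCP and whose axes are the flange's). Camera axes: x right, y down, z forward; pixel columns grow to the right and rows downward; lengths in m; the calibration is good to about 2 mm. A picture is of the moment at which its call begins: read the wrist's pose just before it. camera_model takes no time and is no camera call.
- ticket.sign_off(): hands the job in, once; it reports no verdict.
The state is a dict: "time": time; "q": joint angles; "joint_velocities": joint speeds; "tau": joint torques, N m; "eef_pos": TCP position; "tool_rot": TCP orientation; "contact_force": force on the tool from outside, world axes, zero at the start; "moment": the same for the moment, N m; "gripper_width": opening from 0.0 (shut) to 1.0 (fully open).
Only numpy, scipy, OpenCV 4.12 (cv2) and the standard library are available. Lean on these libraries where they do the work, as an engineer would, in place of code of your own. Each camera call takes 0.05 s, during which the arm holds its last target.

## Task

The heavy granite weighing slab has slid off the open end of its rails and its two near feet have dropped onto the bench. Take the pry bar from the mat, put its toe under the middle of the dropped edge with the shaft over the fulcrum block, lever the edge up just clear of the rails and, still on the bar, push the slab back until you feel it come up against the blue end stop, not hard; then let it down gently so that it sits level on both rails against the stop, and lay the bar back on the mat. Move the slab with the bar only, do not drop it, pry or ram it with force, and leave the other things where they stand.

Things in the scene. Friction and masses are not known exactly. Their poses are not given: they have to be found in the camera images.
- slab: black granite slab 200 (x) x 170 (y) x 32 mm, about 2.9 kg, on four white nylon feet 20 mm wide, 18 mm high, at x = +-75, y = +-60 mm. Origin: its centre, at the feet's bottoms; x from the dropped near edge to the stop, z up. Starts tilted 0.053 rad, near feet on the bench, far feet on the rails. Home: level, feet on the rails at height 8 mm. Friction on rails and bar about 0.35
- slab_edge (a point): middle of the slab's dropped near edge, at the underside of the granite, 18 mm above the feet's level; axes as the slab's. At the start the gap under this edge is about 17 mm high
- slab_far (a point): middle of the slab's far edge, at the underside of the granite; axes as the slab's
- slab_foot (a point): point midway between the bottoms of the two near feet, 25 mm in from the near edge; height 0 at the start, 0.008 with the feet on the rails
- frame: fixed aluminium frame: two rails along x, each 34 mm wide, 8 mm high, their middle lines at y = +-60 mm, from x = 0 (open near end) to 240 mm, tied across at the far end only. Origin on the bench midway between the open ends; x along the rails towards the stop. The near feet start 3 to 8 mm outside the open ends
- stop: fixed blue angle stop across the rails, 150 mm wide, face 8 to 40 mm above the bench, set 185 to 193 mm along the frame's x. Origin on the bench below the middle of the face that the slab's far face meets; x as the frame's, so slab_far is at x = 0 here when home
- fulcrum_top (a point): top middle of the loose fulcrum block's round crown, 48 mm above the bench. Block 0.8 kg, rubber sole, already standing 50 to 59 mm out from the dropped edge: yellow foot 34 (x) x 70 (y) x 20 mm, steel web 20 mm thick above, crown 20 mm across and 64 mm long along y; x along the frame's x
- bar_grip (a point): grip point of the loose cranked pry bar (0.52 kg): in the orange and black handle, half-way up, 16 mm above its flat underside. x to the toe, z up as it lies on the mat. Handle 26 wide (y), 32 high, x = -100 to 30 mm; balance point near x = 90. Steel shaft 10 mm thick, 18 wide: underside straight from (x, z) = (25, -3) to (245, 9.5) mm, then cranked down to the heel
- bar_toe (a point): top of the bar's toe tip, 274 mm ahead of and 4 mm below bar_grip in its axes. The toe is 32 mm wide, 6 thick, points 0.21 rad up from x and starts at the heel, underside at (248, -16) mm from bar_grip. The crank's front face rises steeply from (256, -9) to (248, 12) mm and meets the slab's edge when the toe is fully in
- mat: fixed black rubber mat, 410 (x) x 80 (y) x 4 mm; origin at the centre of its underside, x along its length
- beaker: empty glass beaker, 72 mm wide, 95 mm high; origin at the centre of its underside. To be left alone
- amber_bottle: amber glass bottle with black cap, 72 mm wide, about 150 mm high; origin at the centre of its underside. To be left alone
- wash_bottle: white wash bottle with blue spout, 64 mm wide, 200 mm high; origin at the centre of its underside. To be left alone
- weight: brass 500 g knob weight, 38 mm wide, 67 mm high; origin at the centre of its underside. To be left alone
- bubble_level: round bubble level, aluminium, 60 mm wide, 13 mm high; origin at the centre of its underside. To be left alone
- weighing_bottle: small glass weighing bottle with white lid, 44 mm wide, 50 mm high; origin at the centre of its underside. To be left alone
- pipette_filler: green bulb pipette filler standing on its bulb, 52 mm wide, 85 mm high; origin at the centre of its underside. To be left alone

How it is judged:
By the outcome, as a careful person would: the job done as asked, in the order asked, and still so for the second after the job is handed in, with the robot touching nothing.
It also fails if it takes over 67 s, if anything falls off the work surface, if the arm or the gripper's body presses on something with over 40 N, if the wrist force passes 120 N, or if a joint passes its speed limit or range.

## Working session

There is one attempt and no reset: what is moved stays moved. The work goes in short steps, Python scripts to look and compute and a tool call to move; the robot and the scene stay as the last step left them, time stands still between calls to the robot, and variables do not carry over. Pictures are saved under pics/ and viewed, and the job is handed in when it is done.

Besides the shell and the picture viewer there is one more tool, called after ">>>" by a JSON object that holds its "name" and its "arguments", one argument or row to a line. carry_out: Moves the arm, as the interface text tells. Its arguments: {"type":"object","properties":{"motion":{"type":"array"},"squeeze":{"type":"number"}},"required":["motion"]}

```bash
ls -la; mkdir -p pics; cat > h.py <<'E'
import numpy as np, cv2
from bench import monitor, eyes, ticket, manip
def cam(n):
    m=eyes.camera_model(n); K=np.array(m["intrinsics"]); R=cv2.Rodrigues(np.array(m["rvec"],float))[0]; t=np.array(m["tvec"],float).ravel()
    return K,R,t
def ray(n,u,v):
    K,R,t=cam(n); d=R.T@np.linalg.solve(K,[u,v,1.]); return -R.T@t,d
def onz(n,u,v,z):
    c,d=ray(n,u,v); return c+d*(z-c[2])/d[2]
def proj(n,p):
    K,R,t=cam(n); q=K@(R@np.array(p)+t); return q[:2]/q[2]
def save(n,f):
    im=eyes.grab_frame(n); cv2.imwrite(f"pics/{f}.png",im[:,:,::-1]); return im
def st():
    s=monitor.state(); return s
E
python3 - <<'E'
from h import *
save("top","top0");save("scene","scene0")
print(manip.pinch_z, st())
for n in("top","scene"):
    K,R,t=cam(n);print(K,-R.T@t,R)
print(eyes.camera_model("wrist"))
E
```

```text
total 12
drwxr-xr-x  3 agent agent 4096 Dec  6 17:45 .
drwxr-xr-x 23 root  root  4096 Dec  6 17:45 ..
drwxr-xr-x  2 agent agent 4096 Dec  6 17:45 pics
0.0187 {'time': 0.1, 'q': array([ 1.15296372e+00,  2.38698651e-01, -1.41405694e-02,  1.31918715e+00,
        8.57538178e-06,  1.57083580e+00]), 'joint_velocities': array([-0.00011045,  0.00097126,  0.00153293,  0.00060152, -0.00094085,
       -0.00193464]), 'tau': array([ 4.44149518e-04, -5.39722645e+01,  3.46998239e+01,  1.34025977e-02,
       -1.01656514e-05, -6.47619345e-07]), 'eef_pos': array([0.21287742, 0.47948714, 0.20846497]), 'tool_rot': array([-6.51571864e-01, -3.07301148e+00,  1.88719376e-03]), 'contact_force': array([ 0.00953081,  0.33203058, -0.40908413]), 'moment': array([0.00351372, 0.04487412, 0.04522475]), 'gripper_width': 0.9987385797551089}
[[461.02083049   0.         322.61920458]
 [  0.         461.02083049 195.14049969]
 [  0.           0.           1.        ]] [0.33375466 0.00971043 1.16893717] [[-0.00499622 -0.99974829  0.02187236]
 [-0.98811554  0.00157535 -0.1537049 ]
 [ 0.15363175 -0.02238036 -0.98787469]]
[[464.85786259   0.         325.48994518]
 [  0.         464.85786259 198.19524222]
 [  0.           0.           1.        ]] [1.28007298 0.35842254 0.95387292] [[-0.43326447  0.90112208  0.01615235]
 [ 0.64820238  0.32401109 -0.68909397]
 [-0.62619133 -0.28808994 -0.72449197]]
{'intrinsics': array([[302.08075469,   0.        , 314.58834089],
       [  0.        , 302.08075469, 200.05388991],
       [  0.        ,   0.        ,   1.        ]]), 'T_tool_cam': array([[ 1.04761402e-04, -9.49607792e-01, -3.13440632e-01,
         8.06604712e-02],
       [ 9.99998799e-01, -3.85192588e-04,  1.50121941e-03,
         1.46940754e-03],
       [-1.54630466e-03, -3.13440412e-01,  9.49606612e-01,
        -1.65645860e-01],
       [ 0.00000000e+00,  0.00000000e+00,  0.00000000e+00,
         1.00000000e+00]])}
```

View pics/top0.png

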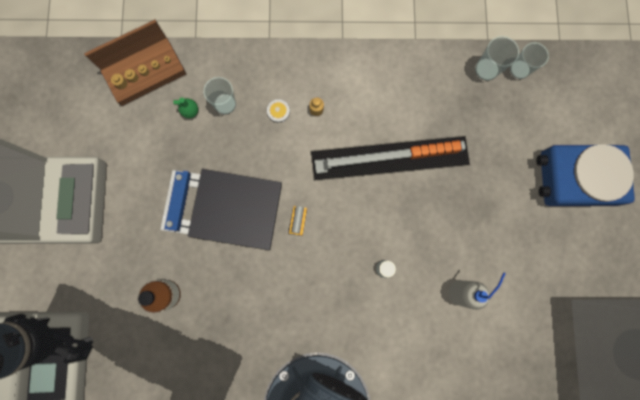

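View pics/scene0.png

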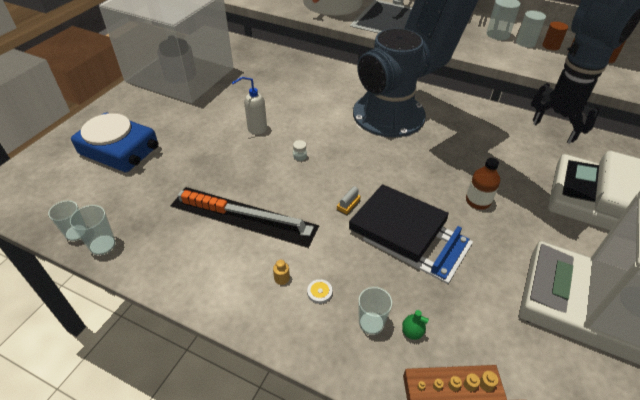

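```bash
python3 - <<'E'
import cv2
a=cv2.imread("pics/top0.png"); b=cv2.imread("pics/scene0.png")
c=cv2.resize(a[155:260,150:320],None,fx=4.6,fy=4.6,interpolation=cv2.INTER_CUBIC); cv2.imwrite("pics/c1.png",c)
c=cv2.resize(a[125:190,300:480],None,fx=4.4,fy=4.4,interpolation=cv2.INTER_CUBIC); cv2.imwrite("pics/c2.png",c)
c=cv2.resize(b[170:290,160:330],None,fx=4.6,fy=4.6,interpolation=cv2.INTER_CUBIC); cv2.imwrite("pics/c3.png",c)
c=cv2.resize(b[170:290,325:485],None,fx=4.6,fy=4.6,interpolation=cv2.INTER_CUBIC); cv2.imwrite("pics/c4.png",c)
E
```

```text
(no output)
```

View pics/c1.png

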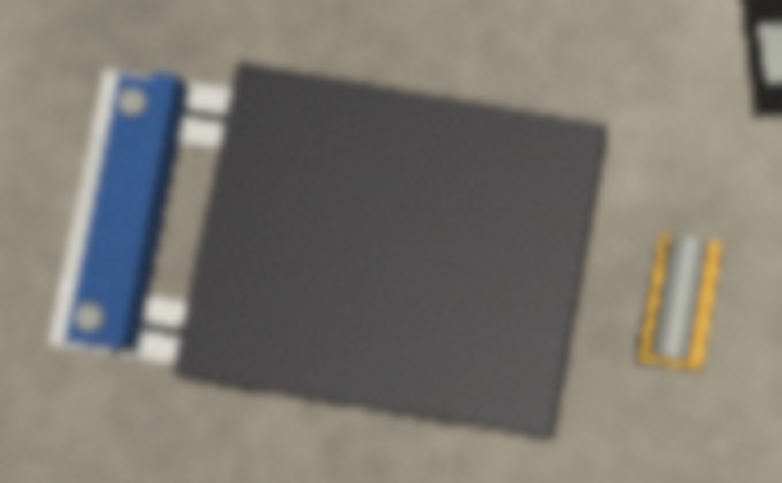

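View pics/c2.png

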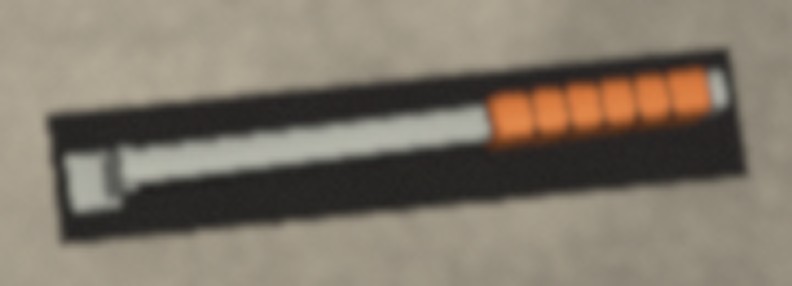

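View pics/c4.png

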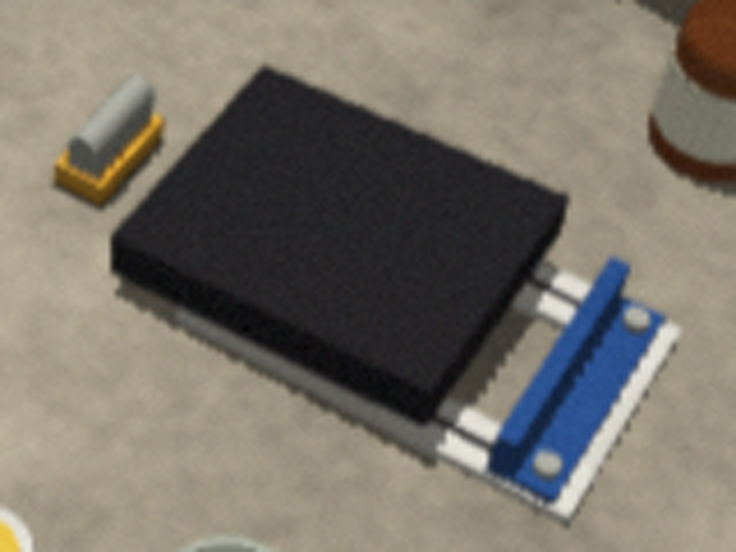

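```bash
cat > m.py <<'E'
from h import *
import sys
def rectpx(mask):
    cs,_=cv2.findContours(mask.astype(np.uint8),cv2.RETR_EXTERNAL,cv2.CHAIN_APPROX_NONE)
    c=max(cs,key=cv2.contourArea); return c
def up(im,k=4): return cv2.resize(im,None,fx=k,fy=k,interpolation=cv2.INTER_CUBIC)
def dn(p,k=4): return (np.asarray(p,float)+.5)/k-.5
E
python3 - <<'E'
from m import *
im=cv2.imread("pics/top0.png"); U=up(im); hsv=cv2.cvtColor(U,cv2.COLOR_BGR2HSV); H,S,V=cv2.split(hsv)
def roi(m,x0,x1,y0,y1):
    z=np.zeros(m.shape,bool); z[y0*4:y1*4,x0*4:x1*4]=1; return m&z
def quad(m):
    c=rectpx(m); h=cv2.convexHull(c)
    for e in np.linspace(2,60,80):
        a=cv2.approxPolyDP(h,e,True)
        if len(a)<=4: break
    a=a[:,0,:].astype(float)
    # refine by line fits
    L=[];pts=c[:,0,:].astype(float)
    for i in range(len(a)):
        p,q=a[i],a[(i+1)%len(a)]; d=(q-p)/np.linalg.norm(q-p); n=np.array([-d[1],d[0]])
        s=(pts-p)@d; o=abs((pts-p)@n); l=np.linalg.norm(q-p)
        k=(s>.12*l)&(s<.88*l)&(o<6)
        v=cv2.fitLine(pts[k].astype(np.float32),cv2.DIST_HUBER,0,.01,.01).ravel(); L.append(v)
    out=[]
    for i in range(len(a)):
        v,w=L[i-1],L[i]; t=np.linalg.solve(np.array([[v[0],-w[0]],[v[1],-w[1]]]),w[2:]-v[2:]); out.append(v[2:]+t[0]*v[:2])
    return dn(out)
q=quad(roi((V<120)&(S<60),188,290,160,260)); print("slab",q)
mq=quad(roi(V<90,300,480,125,190)); print("mat",mq)
print("mat w",[onz("top",*p,.004)[:2].round(4) for p in mq])
b=quad(roi((H>95)&(H<130)&(S>120),150,195,160,240)); print("stop",b)
fy=quad(roi((H>8)&(H<35)&(S>120),285,312,195,245)); print("ful",fy,[onz("top",*p,.02)[:2].round(4) for p in fy])
hq=quad(roi((H>3)&(H<20)&(S>140),400,475,130,170)); print("handle",hq,[onz("top",*p,.036)[:2].round(4) for p in hq])
for z in (.0486,.054,.0592): print("slab",z,[onz("top",*p,z)[:2].round(4) for p in q])
E
```

```text
slab [[201.27397156 167.39212036]
 [282.06948853 181.83093262]
 [270.22756958 250.26629639]
 [186.07894897 237.06008911]]
mat [[464.65936279 135.68069458]
 [469.34008789 164.08303833]
 [313.89117432 179.67373657]
 [310.83013916 151.05862427]]
mat w [array([ 0.6725, -0.3909]), array([ 0.5961, -0.3992]), array([0.5552, 0.0056]), array([0.6307, 0.0133])]
stop [[190.56587219 167.07620239]
 [177.3182373  232.70315552]
 [169.32388306 225.7824707 ]
 [173.25608826 183.59729004]]
ful [[306.62539673 206.91539001]
 [301.82739258 235.59564209]
 [299.22891235 234.30227661]
 [303.75558472 208.04232788]] [array([0.4826, 0.024 ]), array([0.4107, 0.0359]), array([0.414 , 0.0424]), array([0.4797, 0.0312])]
handle [[459.28173828 139.50566101]
 [460.7565918  151.63902283]
 [412.80078125 158.24278259]
 [410.27487183 146.04824829]] [array([ 0.6531, -0.3656]), array([ 0.6213, -0.3677]), array([ 0.6041, -0.2447]), array([ 0.6358, -0.2393])]
slab 0.0486 [array([0.5778, 0.2836]), array([0.5414, 0.0842]), array([0.3738, 0.1112]), array([0.4063, 0.314 ])]
slab 0.054 [array([0.5766, 0.2823]), array([0.5404, 0.0838]), array([0.3736, 0.1108]), array([0.4059, 0.3125])]
slab 0.0592 [array([0.5755, 0.281 ]), array([0.5394, 0.0835]), array([0.3734, 0.1103]), array([0.4056, 0.3111])]
```

```bash
python3 - <<'E'
from m import *
im=cv2.imread("pics/top0.png"); U=up(im); hsv=cv2.cvtColor(U,cv2.COLOR_BGR2HSV); H,S,V=cv2.split(hsv)
m=np.zeros(V.shape,bool); m[125*4:190*4,300*4:480*4]=1
hull=cv2.fillConvexPoly(np.zeros(V.shape,np.uint8),(np.array([[462,138],[467,162],[315,177.5],[313,153]])*4).astype(int),1)>0
st_=(V>115)&hull
ys,xs=np.nonzero(st_)
P=dn(np.c_[xs,ys])
W=np.array([onz("top",*p,.025)[:2] for p in P[::7]])
v=cv2.fitLine(W[(W[:,1]<-.03)].astype(np.float32),cv2.DIST_HUBER,0,.001,.001).ravel(); print(v)
d=v[:2]*np.sign(v[1]); 
W16=np.array([onz("top",*p,.016)[:2] for p in P]); n=np.array([-d[1],d[0]])
s=(W16-v[2:])@d; o=(W16-v[2:])@n
for a in np.arange(s.max()-.32,s.max()+.001,.01):
    k=(s>=a)&(s<a+.01)
    if k.any(): print(round(a,3),o[k].min().round(4),o[k].max().round(4))
print("tip",v[2:]+d*s.max())
org=(H>3)&(H<20)&(S>140)&m
ys,xs=np.nonzero(org);P=dn(np.c_[xs,ys]);W=np.array([onz("top",*p,.036)[:2] for p in P]); s2=(W-v[2:])@d; print("orange",s2.min()-s.max(),s2.max()-s.max(), ((W-v[2:])@n).min(),((W-v[2:])@n).max())
E
```

```text
[ 0.13634054 -0.99066204  0.6198553  -0.21575367]Traceback (most recent call last):
  File "<stdin>", line 11, in <module>
  File "h.py", line 9, in onz
    c,d=ray(n,u,v); return c+d*(z-c[2])/d[2]
        ~~~^^^^^^^
  File "h.py", line 7, in ray
    K,R,t=cam(n); d=R.T@np.linalg.solve(K,[u,v,1.]); return -R.T@t,d
          ~~~^^^
  File "h.py", line 4, in cam
    m=eyes.camera_model(n); K=np.array(m["intrinsics"]); R=cv2.Rodrigues(np.array(m["rvec"],float))[0]; t=np.array(m["tvec"],float).ravel()
ValueError: time passes only in moves, steps and waits
```

View pics/c3.png

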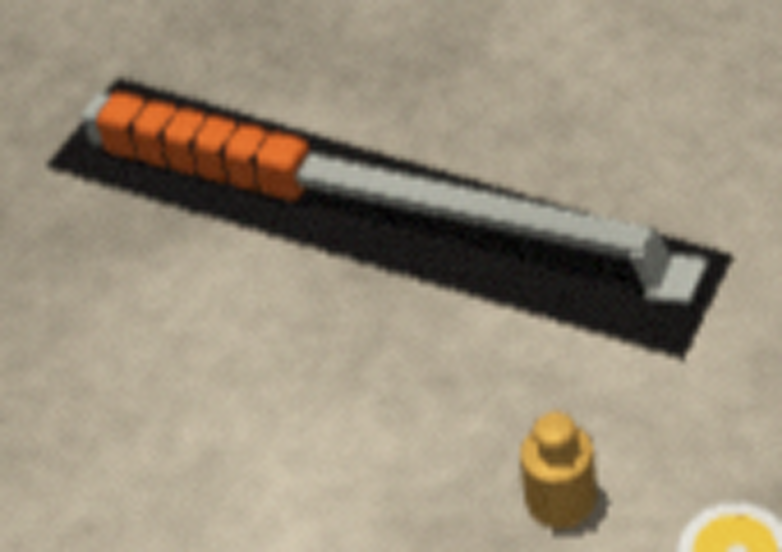

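```bash
python3 - <<'E'
s=open('h.py').read()
s=s.replace('def cam(n):','C={}\ndef cam(n):\n    if n not in C: C[n]=cam_(n)\n    return C[n]\ndef cam_(n):')
open('h.py','w').write(s)
E
python3 - <<'E'
from m import *
im=cv2.imread("pics/top0.png"); U=up(im); hsv=cv2.cvtColor(U,cv2.COLOR_BGR2HSV); H,S,V=cv2.split(hsv)
m=np.zeros(V.shape,bool); m[125*4:190*4,300*4:480*4]=1
hull=cv2.fillConvexPoly(np.zeros(V.shape,np.uint8),(np.array([[462,138],[467,162],[315,177.5],[313,153]])*4).astype(int),1)>0
st_=(V>115)&hull
ys,xs=np.nonzero(st_)
P=dn(np.c_[xs,ys])
def w(P,z): return np.array([onz("top",*p,z)[:2] for p in P])
W=w(P,.03)
v=cv2.fitLine(W[(W[:,1]<-.03)].astype(np.float32),cv2.DIST_HUBER,0,.001,.001).ravel(); print(v)
d=v[:2]*np.sign(v[1]); 
W16=w(P,.016); n=np.array([-d[1],d[0]])
s=(W16-v[2:])@d; o=(W16-v[2:])@n; s30=(W-v[2:])@d; o30=(W-v[2:])@n
for a in np.arange(s.max()-.39,s.max()+.001,.01):
    k=(s>=a)&(s<a+.01);
    if k.any(): print(round(a-s.max(),3),o[k].min().round(4),o[k].max().round(4),o30[k].min().round(4),o30[k].max().round(4))
print("tip",v[2:]+d*s.max())
org=(H>3)&(H<20)&(S>140)&m
ys,xs=np.nonzero(org);P=dn(np.c_[xs,ys]);W=w(P,.036); s2=(W-v[2:])@d; print("orange",s2.min()-s.max(),s2.max()-s.max(), ((W-v[2:])@n).min(),((W-v[2:])@n).max())
E
```

```text
[ 0.13637798 -0.99065685  0.61860144 -0.21479516]
-0.39 -0.0153 0.0082 -0.0121 0.0112
-0.38 -0.0175 0.0109 -0.0142 0.0138
-0.37 -0.0174 0.0109 -0.0142 0.0138
-0.36 -0.0167 0.0108 -0.0135 0.0138
-0.35 -0.0174 0.0109 -0.0141 0.0138
-0.34 -0.0168 0.0103 -0.0135 0.0133
-0.33 -0.0173 0.0108 -0.014 0.0138
-0.32 -0.0168 0.0108 -0.0135 0.0137
-0.31 -0.0177 0.011 -0.0144 0.0139
-0.3 -0.0169 0.0102 -0.0136 0.0131
-0.29 -0.0176 0.011 -0.0143 0.0139
-0.28 -0.0169 0.0107 -0.0136 0.0136
-0.27 -0.0176 0.0112 -0.0143 0.0142
-0.26 -0.0173 0.0111 -0.014 0.014
-0.25 -0.0117 0.0079 -0.0085 0.0108
-0.24 -0.0119 0.008 -0.0087 0.0109
-0.23 -0.0121 0.0076 -0.0089 0.0106
-0.22 -0.012 0.0079 -0.0088 0.0108
-0.21 -0.0123 0.0072 -0.0091 0.0102
-0.2 -0.0123 0.0076 -0.0091 0.0106
-0.19 -0.0125 0.0069 -0.0093 0.0099
-0.18 -0.0126 0.0074 -0.0094 0.0104
-0.17 -0.0125 0.0069 -0.0093 0.0099
-0.16 -0.0128 0.0072 -0.0096 0.0102
-0.15 -0.0126 0.0066 -0.0094 0.0096
-0.14 -0.0133 0.0069 -0.0101 0.0099
-0.13 -0.0127 0.0065 -0.0095 0.0095
-0.12 -0.0135 0.0067 -0.0103 0.0097
-0.11 -0.0128 0.0064 -0.0096 0.0093
-0.1 -0.0135 0.0065 -0.0103 0.0095
-0.09 -0.013 0.0063 -0.0098 0.0093
-0.08 -0.0138 0.0063 -0.0106 0.0093
-0.07 -0.0132 0.0062 -0.01 0.0092
-0.06 -0.0141 0.006 -0.0109 0.0089
-0.05 -0.0139 0.0061 -0.0107 0.0091
-0.04 -0.0153 0.0081 -0.012 0.0111
-0.03 -0.0132 0.0178 -0.01 0.0207
-0.02 -0.0146 0.0179 -0.0114 0.0208
-0.01 -0.0154 0.0181 -0.0121 0.0209
tip [0.58866958 0.0026315 ]
orange -0.3733714860891991 -0.2422736700705569 -0.014658892827353385 0.019335272471491846
```

```bash
python3 - <<'E'
from m import *
im=cv2.imread("pics/top0.png"); U=up(im); hsv=cv2.cvtColor(U,cv2.COLOR_BGR2HSV); H,S,V=cv2.split(hsv)
m=np.zeros(V.shape,bool); m[195*4:245*4,285*4:315*4]=1
ye=(H>8)&(H<35)&(S>120)&m
ys,xs=np.nonzero(ye);P=dn(np.c_[xs,ys]); r=cv2.minAreaRect(P.astype(np.float32)); bx=cv2.boxPoints(r)
W=np.array([onz("top",*p,.02)[:2] for p in bx]); print("foot",bx.round(1),W.round(4),W.mean(0))
gr=(S<45)&(V>140)&m&(cv2.fillConvexPoly(np.zeros(V.shape,np.uint8),(bx*4+1.5).astype(int),1)>0)
ys,xs=np.nonzero(gr);P=dn(np.c_[xs,ys]); r=cv2.minAreaRect(P.astype(np.float32)); bx=cv2.boxPoints(r)
W=np.array([onz("top",*p,.046)[:2] for p in bx]); print("crown",bx.round(1),W.round(4),W.mean(0))
print(V[900,1180:1230:3])
# scene pts
b=cv2.imread("pics/scene0.png");U=up(b); hsv=cv2.cvtColor(U,cv2.COLOR_BGR2HSV); H,S,V=cv2.split(hsv)
# top-view stop face & rails pixel by crops
for name,pt,z in [("stopTopFront a",(183,80),.04),("stopTopFront b",(133,345),.04),("slabfar a",(238,65),.0592),("slabfar b",(178,375),.0592)]:
    u,v=pt[0]/4.6+150,pt[1]/4.6+155; print(name,onz("top",u,v,z)[:2].round(4))
for name,pt,z in [("slab NL top",(267,66),.0486),("slab NR top",(114,238),.0486),("slab NR bot",(116,272),.0176),("far top",(437,393),.0592),("far top2",(567,200),.0592),("crownL",(140,76),.046),("crownR",(88,128),.046),("stop a",(612,262),.04),("stop b",(500,440),.04)]:
    u,v=pt[0]/4.6+325,pt[1]/4.6+170; print(name,onz("scene",u,v,z)[:2].round(4))
E
```

```text
foot [[288.2 233. ]
 [292.9 205.5]
 [306.7 207.8]
 [302.  235.3]] [[0.4173 0.0697]
 [0.4862 0.0585]
 [0.4802 0.0239]
 [0.4113 0.0354]] [0.44875978 0.04688003]
crown [[292.2 231.2]
 [296.4 205.8]
 [302.7 206.9]
 [298.4 232.3]] [[0.4197 0.0587]
 [0.4819 0.0487]
 [0.4793 0.0334]
 [0.4171 0.0436]] [0.44950989 0.04609818]
[149 167 179 183 175 160 151 153 176 204 218 216 195 170 158 158 159]
stopTopFront a [0.567  0.3136]
stopTopFront b [0.424  0.3343]
slabfar a [0.5711 0.2797]
slabfar b [0.4068 0.305 ]
slab NL top [0.3784 0.1183]
slab NR top [0.5449 0.0904]
slab NR bot [0.5426 0.0924]
far top [0.5759 0.2863]
far top2 [0.4138 0.3109]
crownL [0.4182 0.0522]
crownR [0.4716 0.0418]
stop a [0.4296 0.3451]
stop b [0.5753 0.3236]
```

```bash
cat >> h.py <<'E'
from scipy.spatial.transform import Rotation as Rn
def Rtool(yaw,p=0.,roll=0.):
    # tool x along bar fwd (yaw) pitched nose-down by p, z = down
    c,s=np.cos(yaw),np.sin(yaw)
    f=np.array([c,s,0]);zb=np.array([0,0,1.])
    x=f*np.cos(p)-zb*np.sin(p); z=-(zb*np.cos(p)+f*np.sin(p)); y=np.cross(z,x)
    return np.c_[x,y,z]
def cur():
    s=st(); return np.array(s["eef_pos"]),Rn.from_rotvec(s["tool_rot"]).as_matrix()
def plan(p0,R0,p1,R1,N,ease=False):
    r=Rn.from_matrix(R0.T@R1).as_rotvec()/N; d=(p1-p0)/N; R=R0; out=[]
    for i in range(N):
        out.append([*(R.T@d*100),*r]); R=R@Rn.from_rotvec(r).as_matrix()
    return np.array(out)
def show(rows,j):
    for x in rows: print("["+",".join(f"{v:.2f}" if i<3 else f"{v:.3f}" for i,v in enumerate(x))+f",{j}]",end=",")
    print()
E
python3 - <<'E'
from h import *
p,R=cur()
show(plan(p,R,np.array([.439,-.013,.2]),Rtool(1.404),16),-1)
for u,v,z in((387,268,.05),(483,293,.06),(155,296,.1)):print(onz("top",u,v,z))
E
```

```text
[-2.54,-2.24,0.06,-0.000,0.000,0.082,-1],[-2.72,-2.02,0.06,-0.000,0.000,0.082,-1],[-2.87,-1.79,0.06,-0.000,0.000,0.082,-1],[-3.01,-1.55,0.05,-0.000,0.000,0.082,-1],[-3.13,-1.30,0.05,-0.000,0.000,0.082,-1],[-3.23,-1.03,0.05,-0.000,0.000,0.082,-1],[-3.30,-0.76,0.05,-0.000,0.000,0.082,-1],[-3.35,-0.49,0.05,-0.000,0.000,0.082,-1],[-3.38,-0.21,0.05,-0.000,0.000,0.082,-1],[-3.39,0.07,0.05,-0.000,0.000,0.082,-1],[-3.37,0.35,0.05,-0.000,0.000,0.082,-1],[-3.33,0.62,0.05,-0.000,0.000,0.082,-1],[-3.27,0.89,0.05,-0.000,0.000,0.082,-1],[-3.18,1.16,0.05,-0.000,0.000,0.082,-1],[-3.08,1.42,0.05,-0.000,0.000,0.082,-1],[-2.95,1.67,0.05,-0.000,0.000,0.082,-1],
[ 0.33017618 -0.16963743  0.05      ]
[ 0.27041847 -0.39519904  0.06      ]
[0.27069962 0.364262   0.1       ]
```

>>> {"name": "carry_out", "arguments": {
  "motion": [
    [-2.54, -2.24, -0.4, 0, 0, 0.082, -1],
    [-2.72, -2.02, -0.4, 0, 0, 0.082, -1],
    [-2.87, -1.79, -0.4, 0, 0, 0.082, -1],
    [-3.01, -1.55, -0.3, 0, 0, 0.082, -1],
    [-3.13, -1.3, 0, 0, 0, 0.082, -1],
    [-3.23, -1.03, 0, 0, 0, 0.082, -1],
    [-3.3, -0.76, 0.05, 0, 0, 0.082, -1],
    [-3.35, -0.49, 0.3, 0, 0, 0.082, -1],
    [-3.38, -0.21, 0.4, 0, 0, 0.082, -1],
    [-3.39, 0.07, 0.4, 0, 0, 0.082, -1],
    [-3.37, 0.35, 0.4, 0, 0, 0.082, -1],
    [-3.33, 0.62, 0.3, 0, 0, 0.082, -1]
  ]
}}

```text
time: 1.1
eef_pos: [0.3838, 0.1092, 0.2052]
tool_rot: [-2.031, -2.397, 0.0]
contact_force: [0.2, 0.1, -0.2]
gripper_width: 0.999
```

>>> {"name": "carry_out", "arguments": {
  "motion": [
    [-3.27, 0.89, 0.05, 0, 0, 0.082, -1],
    [-3.18, 1.16, 0.05, 0, 0, 0.082, -1],
    [-3.08, 1.42, 0.05, 0, 0, 0.082, -1],
    [-2.95, 1.67, 0.05, 0, 0, 0.082, -1],
    [0, 0, 0, 0, 0, 0, -1],
    [0, 0, 0, 0, 0, 0, -1]
  ]
}}

```text
time: 1.6
eef_pos: [0.4412, -0.0134, 0.203]
tool_rot: [-2.394, -2.034, 0.001]
contact_force: [-0.4, -0.8, -0.0]
gripper_width: 1.002
```

```bash
python3 - <<'E'
from h import *
import pickle
p,R=cur(); im=save("wrist","w1"); print(st()["time"],p,R.round(3)); pickle.dump((p,R),open("w1.pkl","wb"))
E
```

```text
1.65 [ 0.44120168 -0.01341148  0.20300153] [[ 0.162  0.987 -0.001]
 [ 0.987 -0.162 -0.   ]
 [-0.    -0.001 -1.   ]]
```

View pics/w1.png

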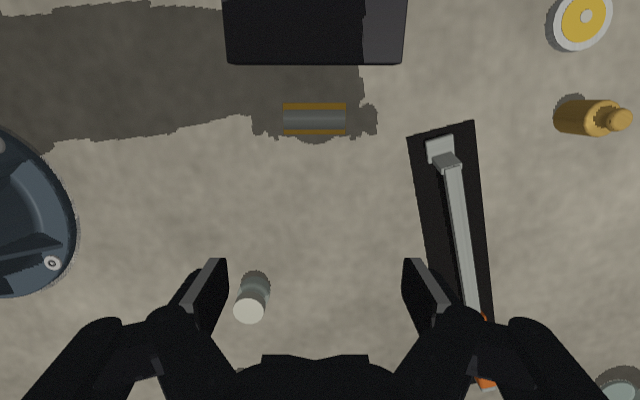

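```bash
cat >> h.py <<'E'
import pickle
def wray(p,R,u,v):
    K=np.array(eyes.camera_model("wrist")["intrinsics"]) if "wk" not in C else C["wk"]
    C["wk"]=K
    if "wT" not in C: C["wT"]=np.array(eyes.camera_model("wrist")["T_tool_cam"])
    T=C["wT"]; d=T[:3,:3]@np.linalg.solve(K,[u,v,1.]); return p+R@T[:3,3],R@d
def wonz(p,R,u,v,z):
    c,d=wray(p,R,u,v); return c+d*(z-c[2])/d[2]
E
python3 - <<'E'
from m import *
im=cv2.imread("pics/w1.png"); p,R=pickle.load(open("w1.pkl","rb"))
c=cv2.resize(im[0:150,210:420],None,fx=3.8,fy=3.8,interpolation=cv2.INTER_CUBIC); cv2.imwrite("pics/c5.png",c)
c=cv2.resize(im[110:330,380:520],None,fx=2.7,fy=2.7,interpolation=cv2.INTER_CUBIC); cv2.imwrite("pics/c6.png",c)
E
```

```text
(no output)
```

View pics/c5.png

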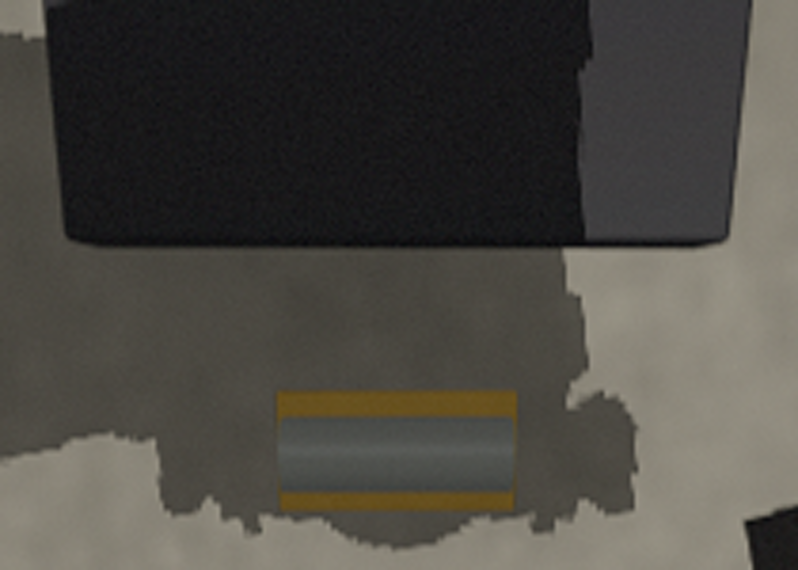

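View pics/c6.png

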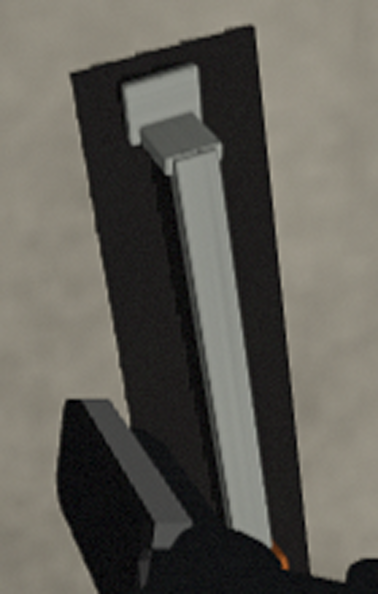

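```bash
python3 - <<'E'
from m import *
p,R=pickle.load(open("w1.pkl","rb"))
def f(x,y,z): return wonz(p,R,(x+.5)/3.8-.5+210,(y+.5)/3.8-.5,z)[:2]
P={}
for n,x,y,z in [("topL",66,238,.0486),("topR",729,238,.0486),("botL",97,247,.0176),("botR",697,247,.0176),
 ("fFL",277,391,.02),("fFR",517,391,.02),("fNL",280,511,.02),("fNR",515,511,.02),("cFL",279,417,.04),("cFR",514,417,.04),("cNL",280,492,.04),("cNR",514,492,.04)]:
    P[n]=f(x,y,z); print(n,P[n].round(4))
for a,b in (("topL","topR"),("botL","botR"),("fFL","fFR"),("fNL","fNR"),("cFL","cFR")):
    d=P[b]-P[a]; print(a,b,np.linalg.norm(d).round(4),"xdir",np.arctan2(d[0],-d[1]).round(4),((P[a]+P[b])/2).round(4))
print("ful",sum(P[k] for k in("fFL","fFR","fNL","fNR"))/4,sum(P[k] for k in("cFL","cFR","cNL","cNR"))/4)
def g(x,y,z): return wonz(p,R,(x+.5)/2.7-.5+380,(y+.5)/2.7-.5+110,z)[:2]
a,b=g(121,85,.016),g(197,65,.016); c,d=g(175,158,.0415),g(218,150,.0415)
print("toe",a,b,(a+b)/2,np.linalg.norm(a-b))
print("shaft top front",(c+d)/2,np.linalg.norm(c-d))
e,f2=g(205,400,.035),g(250,400,.035); print("shaft", (e+f2)/2)
E
```

```text
topL [0.3765 0.1162]
topR [0.5434 0.0889]
botL [0.3769 0.1173]
botR [0.543  0.0901]
fFL [0.4195 0.0713]
fFR [0.488  0.0601]
fNL [0.4138 0.0378]
fNR [0.483  0.0264]
cFL [0.4208 0.0644]
cFR [0.4844 0.054 ]
cNL [0.4172 0.0446]
cNR [0.4818 0.034 ]
topL topR 0.1692 xdir 1.4084 [0.46   0.1025]
botL botR 0.1683 xdir 1.4084 [0.4599 0.1037]
fFL fFR 0.0694 xdir 1.4085 [0.4537 0.0657]
fNL fNR 0.0701 xdir 1.4087 [0.4484 0.0321]
cFL cFR 0.0645 xdir 1.4086 [0.4526 0.0592]
ful [0.45105013 0.04891998] [0.4510154  0.04923827]
toe [0.57260195 0.00324704] [0.60482101 0.00648359] [0.58871148 0.00486532] 0.032381219801311034
shaft top front [ 0.5930416  -0.02500458] 0.017346481770137895
shaft [ 0.60745042 -0.14503713]
```

```bash
python3 - <<'E'
from h import *
p,R=cur()
show(plan(p,R,np.array([.6246,-.2676,.11]),Rtool(1.702),10),-1)
E
```

```text
[-2.23,2.22,0.93,-0.000,-0.000,-0.029,-1],[-2.29,2.16,0.93,-0.000,-0.000,-0.029,-1],[-2.35,2.09,0.93,-0.000,-0.000,-0.029,-1],[-2.41,2.02,0.93,-0.000,-0.000,-0.029,-1],[-2.47,1.95,0.93,-0.000,-0.000,-0.029,-1],[-2.53,1.88,0.93,-0.000,-0.000,-0.029,-1],[-2.58,1.80,0.93,-0.000,-0.000,-0.029,-1],[-2.63,1.73,0.93,-0.000,-0.000,-0.029,-1],[-2.68,1.65,0.93,-0.000,-0.000,-0.029,-1],[-2.73,1.57,0.93,-0.000,-0.000,-0.029,-1],
```

>>> {"name": "carry_out", "arguments": {
  "motion": [
    [-2.23, 2.22, 0.93, 0, 0, -0.029, -1],
    [-2.29, 2.16, 0.93, 0, 0, -0.029, -1],
    [-2.35, 2.09, 0.93, 0, 0, -0.029, -1],
    [-2.41, 2.02, 0.93, 0, 0, -0.029, -1],
    [-2.47, 1.95, 0.93, 0, 0, -0.029, -1],
    [-2.53, 1.88, 0.93, 0, 0, -0.029, -1],
    [-2.58, 1.8, 0.93, 0, 0, -0.029, -1],
    [-2.63, 1.73, 0.93, 0, 0, -0.029, -1],
    [-2.68, 1.65, 0.93, 0, 0, -0.029, -1],
    [-2.73, 1.57, 0.93, 0, 0, -0.029, -1],
    [0, 0, 0, 0, 0, 0, -1],
    [0, 0, 0, 0, 0, 0, -1]
  ]
}}

```text
time: 2.65
eef_pos: [0.6254, -0.2664, 0.1088]
tool_rot: [-2.068, -2.361, 0.001]
contact_force: [-1.7, 0.3, 0.4]
gripper_width: 1.002
```

```bash
python3 - <<'E'
from h import *
p,R=cur(); im=save("wrist","w2"); print(st()["time"],p,R.round(3)); pickle.dump((p,R),open("w2.pkl","wb"))
E
```

```text
2.7 [ 0.62536619 -0.26638576  0.10881336] [[-0.132  0.991 -0.002]
 [ 0.991  0.132  0.001]
 [ 0.001 -0.002 -1.   ]]
```

View pics/w2.png

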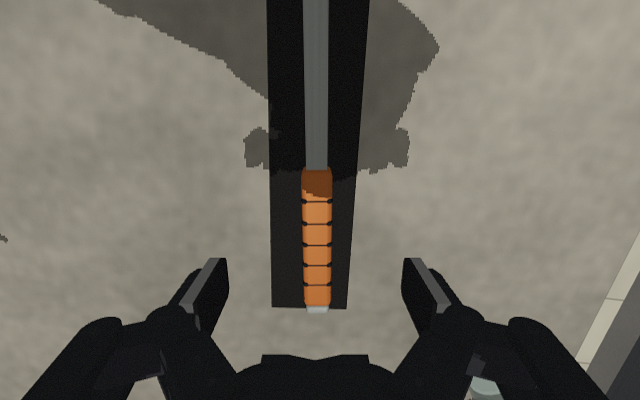

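```bash
python3 - <<'E'
from h import *
p,R=pickle.load(open("w2.pkl","rb"))
u=np.array([-.131,.991])
for n,x,y,z in [("front",317,167.5,.034),("tail",317.5,306,.034),("shaftfar",316.5,5,.033),("shaftnear",317.5,160,.025),("mtailL",271.5,307,.004),("mtailR",346.5,309,.004)]:
    a=wonz(p,R,x,y,z); t=R.T@(a-p); print(n,a.round(4),"tool",t.round(4))
E
```

```text
front [ 0.6239 -0.2356  0.034 ] tool [0.0306 0.0028 0.0749]
tail [ 0.6423 -0.3676  0.034 ] tool [-0.1027  0.0036  0.0747]
shaftfar [ 0.6082 -0.1222  0.033 ] tool [0.1451 0.0022 0.076 ]
shaftnear [ 0.6238 -0.2312  0.025 ] tool [0.035  0.0033 0.0839]
mtailL [ 0.5972 -0.3982  0.004 ] tool [-0.1271 -0.0451  0.1047]
mtailR [ 0.6768 -0.39    0.004 ] tool [-0.1295  0.035   0.1046]
```

>>> {"name": "carry_out", "arguments": {
  "motion": [
    [0, 0.3, 1.6, 0, 0, 0, -1],
    [0, 0, 1.8, 0, 0, 0, -1],
    [0, 0, 1.8, 0, 0, 0, -1],
    [0, 0, 1.8, 0, 0, 0, -1],
    [0, 0, 1.5, 0, 0, 0, -1],
    [0, 0, 1.0, 0, 0, 0, -1],
    [0, 0, 0.5, 0, 0, 0, -1],
    [0, 0, 0, 0, 0, 0, -1],
    [0, 0, 0, 0, 0, 0, -1]
  ]
}}

```text
time: 3.45
eef_pos: [0.6285, -0.2663, 0.0115]
tool_rot: [2.07, 2.362, 0.0]
contact_force: [-0.3, -0.3, 0.0]
gripper_width: 1.0
```

>>> {"name": "carry_out", "arguments": {
  "motion": [
    [0, 0, 0.4, 0, 0, 0, -1],
    [0, 0, 0, 0, 0, 0, 0],
    [0, 0, 0, 0, 0, 0, 1],
    [0, 0, 0, 0, 0, 0, 1],
    [0, 0, 0, 0, 0, 0, 1],
    [0, 0, 0, 0, 0, 0, 1],
    [0, 0, 0, 0, 0, 0, 1],
    [0, 0, 0, 0, 0, 0, 1],
    [0, 0, 0, 0, 0, 0, 1]
  ],
  "squeeze": 110
}}

```text
time: 4.2
eef_pos: [0.6282, -0.2669, 0.0073]
tool_rot: [2.071, 2.362, -0.0]
contact_force: [-2.7, 0.0, 5.3]
gripper_width: 0.256
```

>>> {"name": "carry_out", "arguments": {
  "motion": [
    [0, 0, 0, 0, 0, 0, 1],
    [0, 0, -0.3, 0, 0, 0, 1],
    [0, 0, -0.8, 0, 0, 0, 1],
    [0, 0, -1.5, 0, 0, 0, 1],
    [0, 0, -2, 0, 0, 0, 1],
    [0, 0, -2.5, 0, 0, 0, 1],
    [0, 0, -2.5, 0, 0, 0, 1],
    [0, 0, -2, 0, 0, 0, 1],
    [0, 0, -1, 0, 0, 0, 1],
    [0, 0, 0, 0, 0, 0, 1],
    [0, 0, 0, 0, 0, 0, 1]
  ]
}}

```text
time: 5.12
eef_pos: [0.6281, -0.2668, 0.1321]
tool_rot: [-2.071, -2.362, 0.001]
contact_force: [-0.2, 0.4, -6.3]
gripper_width: 0.257
```

```bash
python3 - <<'E'
from h import *
s=st();print(s["contact_force"],s["moment"],s["gripper_width"])
p,R=cur(); im=save("wrist","w3");save("scene","s3"); save("top","t3"); print(st()["time"],p,R.round(3)); pickle.dump((p,R),open("w3.pkl","wb"))
b=cv2.imread("pics/s3.png");c=cv2.resize(b[100:290,130:360],None,fx=3.4,fy=3.1); cv2.imwrite("pics/c7.png",c)
E
```

```text
[-0.18302436  0.43431215 -6.32218032] [-0.50684511 -0.07807233  0.01182873] 0.25689649938133746
5.2667 [ 0.62809408 -0.26678192  0.13205611] [[-0.131  0.991 -0.   ]
 [ 0.991  0.131 -0.   ]
 [-0.    -0.    -1.   ]]
```

View pics/w3.png

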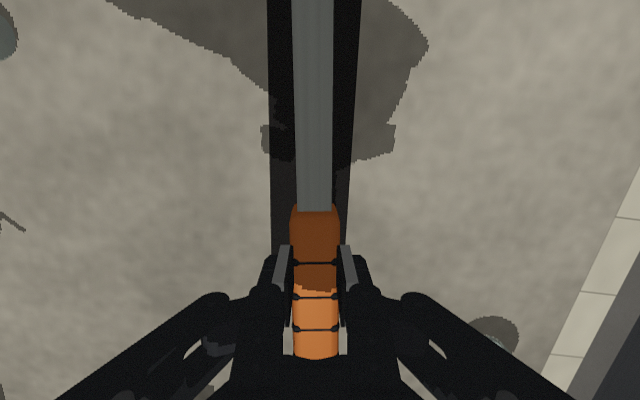

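View pics/c7.png

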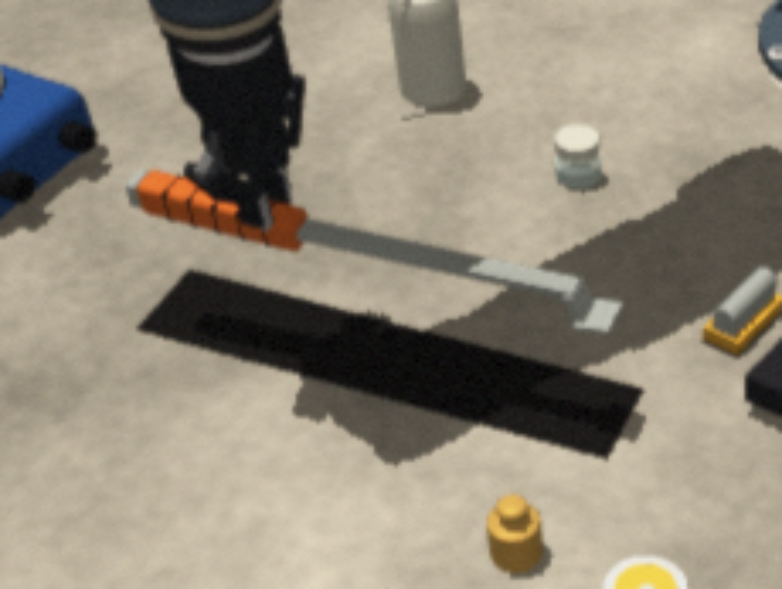

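```bash
python3 - <<'E'
from h import *
d=np.array([-.131,.991,0]); n=np.array([.991,.131,0]); g=np.array([.6281,-.2668,.1447])
for cam_,f in(("top","t3"),("scene","s3")):
    im=cv2.imread(f"pics/{f}.png")
    tip=g+.274*d-[0,0,.004]
    c=proj(cam_,tip).astype(int); k=6; x0,y0=c-50
    z=cv2.resize(im[y0:y0+100,x0:x0+100],None,fx=k,fy=k,interpolation=cv2.INTER_CUBIC)
    for q in (tip+.016*n,tip-.016*n,g+.248*d+[0,0,.018]):
        u=((proj(cam_,q)-[x0,y0]+.5)*k-.5).astype(int); cv2.circle(z,tuple(int(i) for i in u),4,(0,0,255),1)
    cv2.imwrite(f"pics/d_{f}.png",z)
a=cv2.hconcat([cv2.resize(cv2.imread("pics/d_t3.png"),(400,400)),cv2.resize(cv2.imread("pics/d_s3.png"),(400,400))]);cv2.imwrite("pics/d1.png",a)
E
```

```text
(no output)
```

View pics/d1.png

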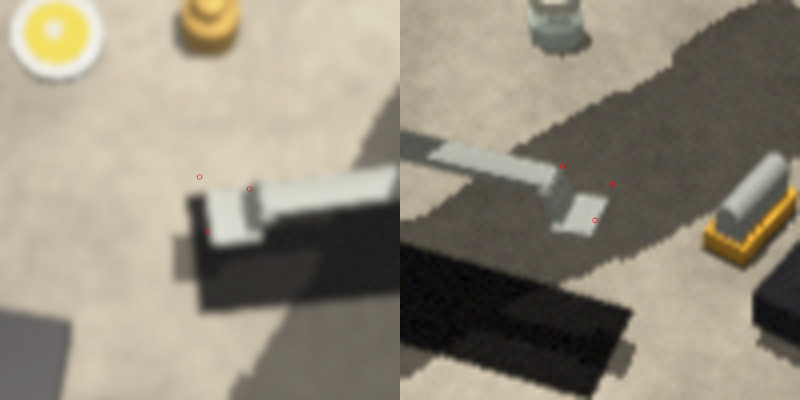

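```bash
python3 - <<'E'
from h import *
p,R=pickle.load(open("w3.pkl","rb"))
for n,x,y,z in [("shaft",312.5,5,.157),("shaft",313.2,100,.15),("shaftnear",314.5,200,.148),("handle front",315,207,.16)]:
    a=wonz(p,R,x,y,z); print(n,(R.T@(a-p)).round(4))
d=np.array([-.131,.991,0]); g=np.array([.6281,-.2668,.1447]); tip=g+.274*d-[0,0,.004]
pt={}
for c in("top","scene"): pt[c]=proj(c,tip).astype(int)-50
obs={"top":np.array([[207,192],[212,247]]).mean(0)/4+pt["top"],"scene":np.array([[608,198],[592,235]]).mean(0)/4-[100,0]+pt["scene"]}
def tri(o):
    A=[];b=[]
    for c in o:
        o_,r=ray(c,*o[c]); r/=np.linalg.norm(r); M=np.eye(3)-np.outer(r,r); A.append(M);b.append(M@o_)
    X=np.linalg.lstsq(np.vstack(A),np.hstack(b),rcond=None)[0]; return X,[ (proj(c,X)-o[c]).round(2) for c in o]
print(tip,tri(obs))
# crown ends: reference bias
fu=np.array([.4510,.0491,.048])
o={"top":[297.4+.0,219.05],"scene":[np.mean([140,88])/4.6+325,(np.mean([76,128]))/4.6+170-.5]}
print("ful",tri(o),[proj(c,fu) for c in o],o)
# toe on mat
t0=np.array([.5887,.0045,.016]); print(proj("top",t0),proj("scene",t0))
E
```

```text
shaft [ 0.1187 -0.     -0.025 ]
shaft [ 0.0822  0.0002 -0.018 ]
shaftnear [ 0.0327  0.0008 -0.0159]
handle front [ 0.0331  0.001  -0.028 ]
[0.592206 0.004734 0.1407  ] (array([5.87160411e-01, 3.70864188e-04, 1.19784779e-01]), [array([-0.13,  0.05]), array([-0.13, -0.02])])
ful (array([0.44850157, 0.04698338, 0.05107606]), [array([-0.39,  0.15]), array([-0.37, -0.03])]) [array([296.18201807, 218.30626314]), array([349.69230825, 193.26957909])] {'top': [297.4, 219.05], 'scene': [np.float64(349.7826086956522), np.float64(191.67391304347825)]}
[314.29197437 165.90745832] [312.27240831 230.14268712]
```

```bash
cat >> h.py <<'E'
F=np.array([.4510,.0491]); YAW=1.4085; U2=np.array([np.cos(YAW),np.sin(YAW)])
def barpt(p,sg,zg,pt):  # world (s,z) of local bar pt given grip (sg,zg)
    x,z=pt; return np.array([sg+x*np.cos(p)+z*np.sin(p), zg-x*np.sin(p)+z*np.cos(p)])
def grip_from_tip(p,s,z):
    o=barpt(p,0,0,(.274,-.004)); return s-o[0],z-o[1]
def rep(p,sg,zg,crown=(0,.038)):
    B=lambda x,z: barpt(p,sg,zg,(x,z))
    a=B(.025,-.003);b=B(.245,.0095);t=(b-a)/np.linalg.norm(b-a);n=np.array([-t[1],t[0]])
    cc=np.array(crown); cl=n@(a-cc)-.010; xc=.025+t@(cc-a)
    return dict(crown=round(cl*1e3,1),xc=round(xc*1e3,1),heel=(B(.248,-.016)*1e3).round(1),tiptop=(B(.274,-.004)*1e3).round(1),tipbot=(B(.2752,-.0099)*1e3).round(1),root=(B(.256,-.009)*1e3).round(1),grip=(np.array([sg,zg])*1e3).round(1))
DX,DZ=.0,.0127
def tool(p,sg,zg,delta,lat=0.,yaw=YAW):
    R=Rtool(yaw,p-delta); g=np.array([*(F+U2*sg+lat*np.array([-U2[1],U2[0]])),zg])
    return g+R@np.array([DX,0,DZ]),R
def contact_grip(p,s_tip=None,z_tip=None):
    "touching crown with tip top at s_tip: solve zg"
    from scipy.optimize import brentq
    f=lambda z: rep_c(p,*grip_from_tip(p,s_tip,z)); z=brentq(f,-.05,.2); return grip_from_tip(p,s_tip,z)
def rep_c(p,sg,zg):
    B=lambda x,z: barpt(p,sg,zg,(x,z))
    a=B(.025,-.003);b=B(.245,.0095);t=(b-a)/np.linalg.norm(b-a);n=np.array([-t[1],t[0]]); return n@(a-[0,.038])-.01
E
python3 - <<'E'
from h import *
for p in(.3,.34,.38,.42,.46,.5):
    for s in (.046,.05,.072): 
        print(p,s,rep(p,*contact_grip(p,s)))
E
```

```text
0.3 0.046 {'crown': np.float64(0.0), 'xc': np.float64(224.9), 'heel': array([17.6, 17.5]), 'tiptop': array([46. , 21.3]), 'tipbot': array([45.4, 15.3]), 'root': array([27.3, 21.8]), 'grip': array([-214.6,  106.1])}
0.3 0.05 {'crown': np.float64(0.0), 'xc': np.float64(220.8), 'heel': array([21.6, 16.5]), 'tiptop': array([50. , 20.3]), 'tipbot': array([49.4, 14.3]), 'root': array([31.3, 20.9]), 'grip': array([-210.6,  105.1])}
0.3 0.072 {'crown': np.float64(0.0), 'xc': np.float64(198.1), 'heel': array([43.6, 11.1]), 'tiptop': array([72. , 14.9]), 'tipbot': array([71.4,  8.9]), 'root': array([53.3, 15.4]), 'grip': array([-188.6,   99.6])}
0.34 0.046 {'crown': np.float64(-0.0), 'xc': np.float64(224.1), 'heel': array([17.5, 16.6]), 'tiptop': array([46. , 19.3]), 'tipbot': array([45.2, 13.3]), 'root': array([27.4, 20.6]), 'grip': array([-211. ,  114.4])}
0.34 0.05 {'crown': np.float64(0.0), 'xc': np.float64(220.0), 'heel': array([21.5, 15.5]), 'tiptop': array([50. , 18.1]), 'tipbot': array([49.2, 12.1]), 'root': array([31.4, 19.4]), 'grip': array([-207. ,  113.3])}
0.34 0.072 {'crown': np.
[... 2082 characters left out ...]
array([53.7,  5.2]), 'grip': array([-171.7,  126.9])}
0.5 0.046 {'crown': np.float64(-0.0), 'xc': np.float64(220.2), 'heel': array([17.4, 12.4]), 'tiptop': array([46. , 10.5]), 'tipbot': array([44.2,  4.7]), 'root': array([27.8, 14.7]), 'grip': array([-192.5,  145.4])}
0.5 0.05 {'crown': np.float64(-0.0), 'xc': np.float64(215.8), 'heel': array([21.4, 10.5]), 'tiptop': array([50. ,  8.6]), 'tipbot': array([48.2,  2.8]), 'root': array([31.8, 12.8]), 'grip': array([-188.5,  143.5])}
0.5 0.072 {'crown': np.float64(-0.0), 'xc': np.float64(191.4), 'heel': array([43.4,  0.1]), 'tiptop': array([72. , -1.9]), 'tipbot': array([70.2, -7.6]), 'root': array([53.8,  2.4]), 'grip': array([-166.5,  133. ])}
```

```bash
python3 - <<'E'
from h import *
g=grip_from_tip(.42,.049,.085); print(rep(.42,*g))
P,R1=tool(.42,*g,.087); print(P)
p,R=cur(); show(plan(p,R,P,R1,15),1)
E
```

```text
{'crown': np.float64(66.5), 'xc': np.float64(244.4), 'heel': array([20.4, 84.6]), 'tiptop': array([49., 85.]), 'tipbot': array([47.7, 79.1]), 'root': array([30.5, 87.8]), 'grip': array([-199.6,  200.4])}
[ 0.4180841  -0.15192976  0.18837638]
[0.94,-1.28,-0.38,0.003,-0.022,0.019,1],[0.91,-1.30,-0.40,0.003,-0.022,0.019,1],[0.87,-1.32,-0.41,0.003,-0.022,0.019,1],[0.84,-1.34,-0.43,0.003,-0.022,0.019,1],[0.80,-1.36,-0.44,0.003,-0.022,0.019,1],[0.76,-1.37,-0.45,0.003,-0.022,0.019,1],[0.73,-1.39,-0.47,0.003,-0.022,0.019,1],[0.69,-1.40,-0.48,0.003,-0.022,0.019,1],[0.65,-1.42,-0.49,0.003,-0.022,0.019,1],[0.61,-1.43,-0.50,0.003,-0.022,0.019,1],[0.57,-1.45,-0.51,0.003,-0.022,0.019,1],[0.53,-1.46,-0.51,0.003,-0.022,0.019,1],[0.49,-1.47,-0.52,0.003,-0.022,0.019,1],[0.45,-1.48,-0.53,0.003,-0.022,0.019,1],[0.41,-1.49,-0.53,0.003,-0.022,0.019,1],
```

>>> {"name": "carry_out", "arguments": {
  "motion": [
    [0.94, -1.28, -0.38, 0.003, -0.022, 0.019, 1],
    [0.91, -1.3, -0.4, 0.003, -0.022, 0.019, 1],
    [0.87, -1.32, -0.41, 0.003, -0.022, 0.019, 1],
    [0.84, -1.34, -0.43, 0.003, -0.022, 0.019, 1],
    [0.8, -1.36, -0.44, 0.003, -0.022, 0.019, 1],
    [0.76, -1.37, -0.45, 0.003, -0.022, 0.019, 1],
    [0.73, -1.39, -0.47, 0.003, -0.022, 0.019, 1],
    [0.69, -1.4, -0.48, 0.003, -0.022, 0.019, 1],
    [0.65, -1.42, -0.49, 0.003, -0.022, 0.019, 1],
    [0.61, -1.43, -0.5, 0.003, -0.022, 0.019, 1],
    [0.57, -1.45, -0.51, 0.003, -0.022, 0.019, 1],
    [0.53, -1.46, -0.51, 0.003, -0.022, 0.019, 1]
  ],
  "squeeze": 120
}}

```text
time: 6.27
eef_pos: [0.4591, -0.175, 0.1774]
tool_rot: [2.189, 1.982, -0.301]
contact_force: [-0.2, -0.0, -5.1]
gripper_width: 0.254
```

>>> {"name": "carry_out", "arguments": {
  "motion": [
    [0.49, -1.47, -0.52, 0.003, -0.022, 0.019, 1],
    [0.45, -1.48, -0.53, 0.003, -0.022, 0.019, 1],
    [0.41, -1.49, -0.53, 0.003, -0.022, 0.019, 1],
    [0, 0, 0, 0, 0, 0, 1],
    [0, 0, 0, 0, 0, 0, 1],
    [0, 0, 0, 0, 0, 0, 1]
  ]
}}

```text
time: 6.77
eef_pos: [0.4187, -0.1529, 0.1893]
tool_rot: [2.206, 1.886, -0.367]
contact_force: [0.3, -0.1, -6.0]
gripper_width: 0.25
```

```bash
python3 - <<'E'
from h import *
s=st();print(s["contact_force"],s["moment"],s["gripper_width"],s["q"])
p,R=cur(); im=save("wrist","w4");save("scene","s4"); save("top","t4"); print(st()["time"],p,R.round(3)); pickle.dump((p,R),open("w4.pkl","wb"))
b=cv2.imread("pics/s4.png")[150:250,270:400]; a=cv2.imread("pics/t4.png")[150:280,230:360]
cv2.imwrite("pics/c8.png",cv2.hconcat([cv2.resize(b,(455,350),interpolation=cv2.INTER_CUBIC),cv2.resize(a,(345,350),interpolation=cv2.INTER_CUBIC)]))
E
```

```text
[ 0.26905347 -0.07204535 -6.01545583] [ 0.24134348 -0.0878668   0.02227159] 0.2495019864608669 [-0.10768772  0.10904324 -0.27394152  1.2020181  -0.33112663  1.62137945]
6.9167 [ 0.41872945 -0.15288379  0.18925617] [[ 0.147  0.988 -0.048]
 [ 0.934 -0.155 -0.322]
 [-0.325  0.002 -0.946]]
```

View pics/w4.png

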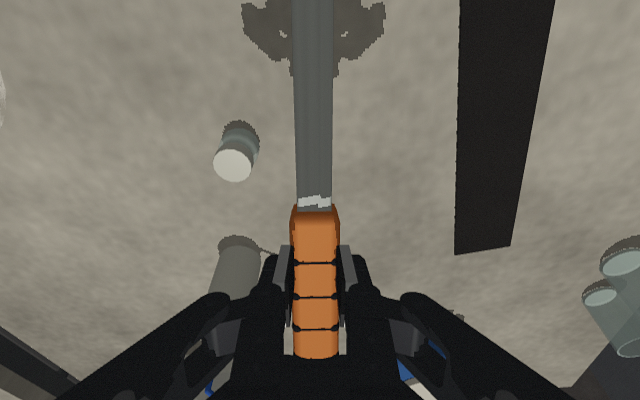

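View pics/c8.png

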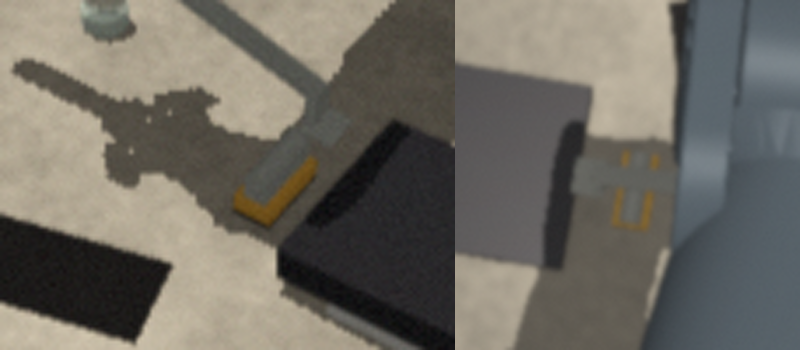

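```bash
cat >> h.py <<'E'
def tri(o):
    A=[];b=[]
    for c in o:
        o_,r=ray(c,*o[c]); r/=np.linalg.norm(r); M=np.eye(3)-np.outer(r,r); A.append(M);b.append(M@o_)
    X=np.linalg.lstsq(np.vstack(A),np.hstack(b),rcond=None)[0]; return X,[ (proj(c,X)-o[c]).round(2) for c in o]
E
python3 - <<'E'
from h import *
X,_=tri({"scene":[366.6,188.9],"top":[274.1,215.4]}); print(X,_)
p,R=pickle.load(open("w4.pkl","rb"))
g=p-R@[0,0,.0127]; print("grip",g, (g[:2]-F)@U2,(g[:2]-F)@[-U2[1],U2[0]])
Xc=X+[.0025,.002,-.003]; print("tip s,lat,z",(Xc[:2]-F)@U2,(Xc[:2]-F)@[-U2[1],U2[0]],Xc[2])
pt=np.arcsin(-R[2,0]); print("tool pitch",pt,"yaw",np.arctan2(R[1,0],R[0,0]))
for d in(0,.03,.06,.087,.1):
    print(d,barpt(pt+d,(g[:2]-F)@U2,g[2],(.274,-.004)))
for n,x,y,z in [("s",313.2,5,.0),("s",313.5,100,.0),("sn",314.3,200,.0)]:
    c,dd=wray(p,R,x,y); c=R.T@(c-p); dd=R.T@dd; k=(-.02-c[2])/dd[2]; print((c+k*dd).round(4))
E
```

```text
[0.45413359 0.09803411 0.08974358] [array([0.58, 0.03]), array([ 0.61, -0.22])]
grip [ 0.41934285 -0.14879717  0.20126505] -0.20041188098657586 -0.0007360276797861293
tip s,lat,z 0.051175079642551434 0.002670622714426343 0.08674358244156008
tool pitch 0.33141182181605566 yaw 1.4145016622699031
0 [0.0573766  0.10832905]
0.03 [0.05447294 0.10063837]
0.06 [0.0513399  0.09303825]
0.087 [0.04832638 0.08628122]
0.1 [0.04681061 0.08305743]
[ 0.1199 -0.0002 -0.02  ]
[ 0.0821 -0.0001 -0.02  ]
[ 0.0338  0.0002 -0.02  ]
```

```bash
python3 - <<'E'
from h import *
D=.087
p,R=cur()
P,R1=tool(.42,*grip_from_tip(.42,.0475,.053),D); show(plan(p,R,P,R1,5),1)
P2,R2=tool(.42,*grip_from_tip(.42,.0475,.018),D); print(rep(.42,*grip_from_tip(.42,.0475,.018))); show(plan(P,R1,P2,R2,8),1)
E
```

```text
[0.21,-0.02,0.63,0.001,-0.000,0.001,1],[0.21,-0.02,0.63,0.001,-0.000,0.001,1],[0.21,-0.02,0.63,0.001,-0.000,0.001,1],[0.21,-0.02,0.62,0.001,-0.000,0.001,1],[0.21,-0.02,0.62,0.001,-0.000,0.001,1],
{'crown': np.float64(3.3), 'xc': np.float64(222.0), 'heel': array([18.9, 17.6]), 'tiptop': array([47.5, 18. ]), 'tipbot': array([46.2, 12.1]), 'root': array([29. , 20.8]), 'grip': array([-201.1,  133.4])}
[0.14,0.00,0.41,0.000,0.000,0.000,1],[0.14,0.00,0.41,0.000,0.000,0.000,1],[0.14,0.00,0.41,0.000,0.000,0.000,1],[0.14,0.00,0.41,0.000,0.000,0.000,1],[0.14,0.00,0.41,0.000,0.000,0.000,1],[0.14,0.00,0.41,0.000,0.000,0.000,1],[0.14,0.00,0.41,0.000,0.000,0.000,1],[0.14,0.00,0.41,0.000,0.000,0.000,1],
```

>>> {"name": "carry_out", "arguments": {
  "motion": [
    [0.21, -0.02, 0.63, 0.001, 0, 0.001, 1],
    [0.21, -0.02, 0.63, 0.001, 0, 0.001, 1],
    [0.21, -0.02, 0.63, 0.001, 0, 0.001, 1],
    [0.21, -0.02, 0.62, 0.001, 0, 0.001, 1],
    [0.21, -0.02, 0.62, 0.001, 0, 0.001, 1],
    [0.14, 0, 0.41, 0, 0, 0, 1],
    [0.14, 0, 0.41, 0, 0, 0, 1],
    [0.14, 0, 0.41, 0, 0, 0, 1],
    [0, 0, 0, 0, 0, 0, 1],
    [0, 0, 0, 0, 0, 0, 1]
  ]
}}

```text
time: 7.75
eef_pos: [0.4175, -0.1531, 0.1437]
tool_rot: [2.213, 1.88, -0.371]
contact_force: [0.5, -0.2, -5.2]
gripper_width: 0.25
```

```bash
python3 - <<'E'
from h import *
s=st();print(s["contact_force"],s["moment"])
p,R=cur(); save("scene","s5"); save("top","t5"); print(st()["time"],p)
b=cv2.imread("pics/s5.png")[150:250,270:400]; a=cv2.imread("pics/t5.png")[150:280,230:360]
cv2.imwrite("pics/c9.png",cv2.hconcat([cv2.resize(b,(455,350),interpolation=cv2.INTER_CUBIC),cv2.resize(a,(345,350),interpolation=cv2.INTER_CUBIC)]))
pt=np.arcsin(-R[2,0]); g=p-R@[0,0,.0127]; print(rep(pt+.087,(g[:2]-F)@U2,g[2]))
E
```

```text
[ 0.50568695 -0.17537046 -5.16368883] [ 0.24857265 -0.01747152 -0.00110698]
7.85 [ 0.41747911 -0.15314557  0.14366134]
{'crown': np.float64(24.4), 'xc': np.float64(229.7), 'heel': array([19.2, 40.1]), 'tiptop': array([47.8, 40.5]), 'tipbot': array([46.5, 34.7]), 'root': array([29.3, 43.3]), 'grip': array([-200.9,  155.7])}
```

View pics/c9.png

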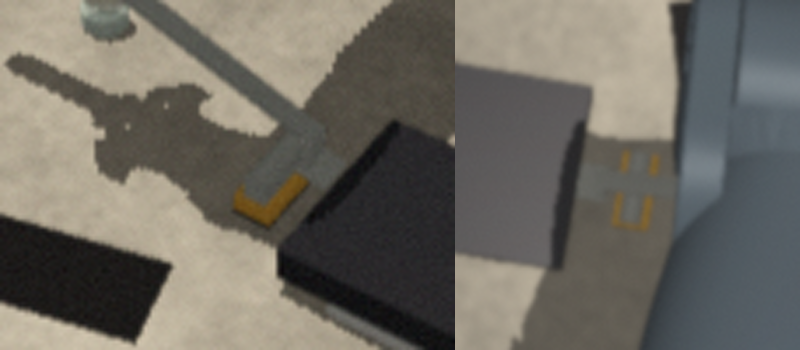

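>>> {"name": "carry_out", "arguments": {
  "motion": [
    [0.14, 0, 0.41, 0, 0, 0, 1],
    [0.14, 0, 0.41, 0, 0, 0, 1],
    [0.14, 0, 0.41, 0, 0, 0, 1],
    [0.14, 0, 0.41, 0, 0, 0, 1],
    [0.14, 0, 0.41, 0, 0, 0, 1],
    [0.04, 0, 0.12, 0, 0, 0, 1],
    [0, 0, 0, 0, 0, 0, 1],
    [0, 0, 0, 0, 0, 0, 1]
  ]
}}

```text
time: 8.52
eef_pos: [0.4175, -0.1532, 0.1208]
tool_rot: [2.213, 1.88, -0.371]
contact_force: [-0.5, 0.1, -4.5]
gripper_width: 0.249
```

```bash
cat >> h.py <<'E'
def where(delta=.087,q=False):
    s=st(); p,R=cur(); pt=np.arcsin(-R[2,0]); g=p-R@[0,0,.0127]
    r=rep(pt+delta,(g[:2]-F)@U2,g[2])
    print("t",s["time"],"F along",(s["contact_force"][:2]@U2).round(2),"lat",(s["contact_force"][:2]@[-U2[1],U2[0]]).round(2),"z",s["contact_force"][2].round(2),"M",s["moment"].round(3),"pitch",(pt+delta).round(3),"glat",((g[:2]-F)@[-U2[1],U2[0]]*1e3).round(1),{k:v.tolist() if hasattr(v,'tolist') else v for k,v in r.items()})
    return p,R
E
python3 - <<'E'
from h import *
where()
E
```

```text
t 8.5167 F along 0.05 lat 0.48 z -4.49 M [ 0.198 -0.016 -0.004] pitch 0.419 glat 0.3 {'crown': 3.0, 'xc': 221.7, 'heel': [19.1, 17.3], 'tiptop': [47.7, 17.6], 'tipbot': [46.4, 11.8], 'root': [29.2, 20.4], 'grip': [-200.9, 132.8]}
```

```bash
python3 - <<'E'
from h import *
p0,R0=where()
for (p,s,N) in [(.42,.0485,2),(.40,.060,4),(.37,.0715,4)]:
    sg,zg=contact_grip(p,s); zg+=.001
    print(rep(p,sg,zg)); P,R1=tool(p,sg,zg,.087); show(plan(p0,R0,P,R1,N),1); p0,R0=P,R1
E
```

```text
t 8.5167 F along 0.05 lat 0.48 z -4.49 M [ 0.198 -0.016 -0.004] pitch 0.419 glat 0.3 {'crown': 3.0, 'xc': 221.7, 'heel': [19.1, 17.3], 'tiptop': [47.7, 17.6], 'tipbot': [46.4, 11.8], 'root': [29.2, 20.4], 'grip': [-200.9, 132.8]}
{'crown': np.float64(0.9), 'xc': np.float64(220.1), 'heel': array([19.9, 14.7]), 'tiptop': array([48.5, 15.1]), 'tipbot': array([47.2,  9.2]), 'root': array([30. , 17.9]), 'grip': array([-200.1,  130.5])}
[0.08,0.02,0.09,-0.000,-0.000,-0.000,1],[0.08,0.02,0.09,-0.000,-0.000,-0.000,1],
{'crown': np.float64(0.9), 'xc': np.float64(208.3), 'heel': array([31.4, 11.2]), 'tiptop': array([60. , 12.1]), 'tipbot': array([58.8,  6.2]), 'root': array([41.5, 14.5]), 'grip': array([-190.8,  122.5])}
[0.29,0.00,0.11,-0.000,0.005,-0.000,1],[0.29,0.00,0.11,-0.000,0.005,-0.000,1],[0.29,0.00,0.12,-0.000,0.005,-0.000,1],[0.29,0.00,0.12,-0.000,0.005,-0.000,1],
{'crown': np.float64(1.0), 'xc': np.float64(197.0), 'heel': array([42.9,  8.7]), 'tiptop': array([71.5, 10.5]), 'tipbot': array([70.5,  4.5]), 'root': array([52.9, 12.3]), 'grip': array([-182.5,  113.3])}
[0.28,0.00,0.16,0.000,0.008,0.000,1],[0.28,0.00,0.16,0.000,0.008,0.000,1],[0.28,0.00,0.16,0.000,0.008,0.000,1],[0.27,0.00,0.16,0.000,0.008,0.000,1],
```

>>> {"name": "carry_out", "arguments": {
  "motion": [
    [0.08, 0, 0.09, 0, 0, 0, 1],
    [0.08, 0, 0.09, 0, 0, 0, 1],
    [0.29, 0, 0.11, 0, 0.005, 0, 1],
    [0.29, 0, 0.11, 0, 0.005, 0, 1],
    [0.29, 0, 0.12, 0, 0.005, 0, 1],
    [0.29, 0, 0.12, 0, 0.005, 0, 1],
    [0, 0, 0, 0, 0, 0, 1],
    [0, 0, 0, 0, 0, 0, 1]
  ]
}}

```text
time: 9.18
eef_pos: [0.4191, -0.1426, 0.1103]
tool_rot: [2.225, 1.891, -0.35]
contact_force: [0.6, 0.2, -6.0]
gripper_width: 0.252
```

```bash
python3 - <<'E'
from h import *
where()
save("scene","s6")
b=cv2.imread("pics/s6.png")[150:250,270:400]
cv2.imwrite("pics/c10.png",cv2.resize(b,(780,600),interpolation=cv2.INTER_CUBIC))
E
```

```text
t 9.1833 F along 0.27 lat -0.59 z -5.96 M [0.02  0.038 0.045] pitch 0.399 glat 0.5 {'crown': 1.2, 'xc': 207.9, 'heel': [31.9, 11.4], 'tiptop': [60.5, 12.3], 'tipbot': [59.3, 6.4], 'root': [42.0, 14.7], 'grip': [-190.5, 122.4]}
```

View pics/c10.png

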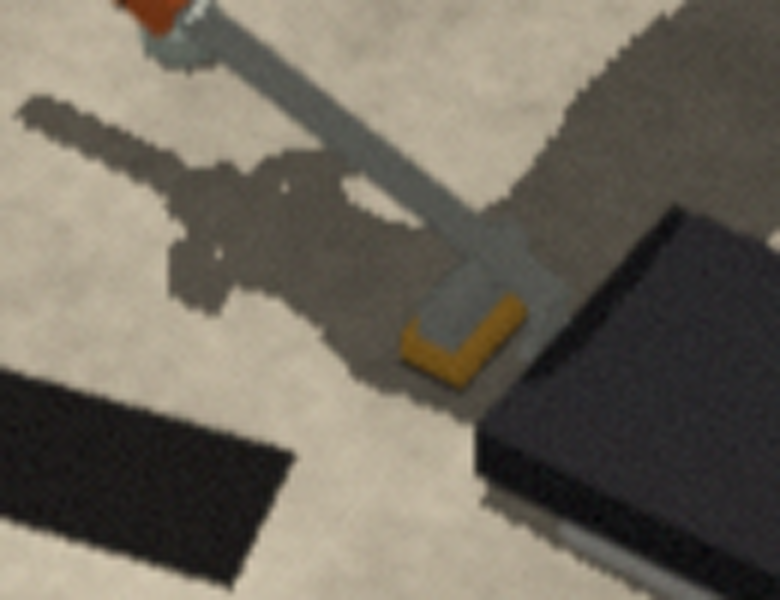

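>>> {"name": "carry_out", "arguments": {
  "motion": [
    [0.28, 0, 0.16, 0, 0.008, 0, 1],
    [0.28, 0, 0.16, 0, 0.008, 0, 1],
    [0.28, 0, 0.16, 0, 0.008, 0, 1],
    [0.27, 0, 0.16, 0, 0.008, 0, 1],
    [0, 0, 0, 0, 0, 0, 1],
    [0, 0, 0, 0, 0, 0, 1]
  ]
}}

```text
time: 9.73
eef_pos: [0.4205, -0.1343, 0.101]
tool_rot: [2.244, 1.906, -0.317]
contact_force: [-0.3, 0.2, -7.1]
gripper_width: 0.251
```

```bash
python3 - <<'E'
from h import *
where()
E
```

```text
t 9.7333 F along 0.19 lat 0.34 z -7.06 M [-0.064 -0.008  0.006] pitch 0.367 glat 0.5 {'crown': 1.5, 'xc': 196.8, 'heel': [43.4, 9.3], 'tiptop': [72.0, 11.2], 'tipbot': [71.0, 5.2], 'root': [53.4, 13.0], 'grip': [-182.4, 113.2]}
```

```bash
python3 - <<'E'
from h import *
from scipy.optimize import brentq
def pz(s,z): 
    f=lambda p: grip_from_tip(p,s,0)[1]-contact_grip(p,s)[1]+z
    return brentq(f,-.1,.6)
p0,R0=where()
for s,z,N in [(.072,.017,4),(.072,.024,6),(.072,.0295,6)]:
    p=pz(s,z); sg,zg=contact_grip(p,s); print(p,rep(p,sg,zg))
    P,R1=tool(p,sg,zg,.087); show(plan(p0,R0,P,R1,N)[:1],1); p0,R0=P,R1
for s in (.08,.09,.1,.104): 
    p=pz(s,.0295); print(s,p,rep(p,*contact_grip(p,s)))
E
```

```text
t 9.7333 F along 0.19 lat 0.34 z -7.06 M [-0.064 -0.008  0.006] pitch 0.367 glat 0.5 {'crown': 1.5, 'xc': 196.8, 'heel': [43.4, 9.3], 'tiptop': [72.0, 11.2], 'tipbot': [71.0, 5.2], 'root': [53.4, 13.0], 'grip': [-182.4, 113.2]}
0.27218688627613896 {'crown': np.float64(-0.0), 'xc': np.float64(198.7), 'heel': array([43.7, 12.4]), 'tiptop': array([72., 17.]), 'tipbot': array([71.6, 11. ]), 'root': array([53.3, 17. ]), 'grip': array([-190.8,   94.5])}
[-0.04,0.01,0.51,-0.000,0.024,-0.000,1],
0.1788990152545137 {'crown': np.float64(-0.0), 'xc': np.float64(200.4), 'heel': array([44.3, 16.8]), 'tiptop': array([72., 24.]), 'tipbot': array([72.1, 18. ]), 'root': array([53.4, 22.3]), 'grip': array([-196.9,   76.7])}
[-0.03,-0.00,0.31,0.000,0.016,0.000,1],
0.10354315753108229 {'crown': np.float64(-0.0), 'xc': np.float64(201.2), 'heel': array([44.9, 20.3]), 'tiptop': array([72. , 29.5]), 'tipbot': array([72.6, 23.5]), 'root': array([53.6, 26.4]), 'grip': array([-200.1,   61.8])}
[-0.01,0.00,0.25,-0.000,0.013,-0.000,1],
0.08 0.09888365812279469 {'crown': np.float64(-0.0), 'xc': np.float64(193.3),
[... 151 characters left out ...]
)}
0.09 0.09421815214520617 {'crown': np.float64(-0.0), 'xc': np.float64(183.3), 'heel': array([63., 20.]), 'tiptop': array([90. , 29.5]), 'tipbot': array([90.6, 23.5]), 'root': array([71.6, 26.2]), 'grip': array([-182.4,   59.3])}
0.1 0.09048186158544556 {'crown': np.float64(-0.0), 'xc': np.float64(173.3), 'heel': array([73. , 19.9]), 'tiptop': array([100. ,  29.5]), 'tipbot': array([100.7,  23.5]), 'root': array([81.6, 26.1]), 'grip': array([-172.5,   58.2])}
0.104 0.08918779332005745 {'crown': np.float64(0.0), 'xc': np.float64(169.3), 'heel': array([77. , 19.9]), 'tiptop': array([104. ,  29.5]), 'tipbot': array([104.7,  23.5]), 'root': array([85.6, 26.1]), 'grip': array([-168.6,   57.9])}
```

>>> {"name": "carry_out", "arguments": {
  "motion": [
    [-0.04, 0, 0.51, 0, 0.024, 0, 1],
    [-0.04, 0, 0.51, 0, 0.024, 0, 1],
    [-0.04, 0, 0.51, 0, 0.024, 0, 1],
    [-0.04, 0, 0.51, 0, 0.024, 0, 1],
    [0, 0, 0, 0, 0, 0, 1],
    [0, 0, 0, 0, 0, 0, 1]
  ]
}}

```text
time: 10.23
eef_pos: [0.4192, -0.1408, 0.0814]
tool_rot: [2.301, 1.952, -0.211]
contact_force: [0.7, 5.5, -6.4]
gripper_width: 0.25
```

```bash
python3 - <<'E'
from h import *
where()
E
```

```text
t 10.2333 F along 5.53 lat 0.18 z -6.36 M [ 0.454 -0.118  0.07 ] pitch 0.269 glat 0.6 {'crown': 0.1, 'xc': 197.9, 'heel': [44.6, 12.5], 'tiptop': [72.9, 17.2], 'tipbot': [72.5, 11.2], 'root': [54.2, 17.1], 'grip': [-190.2, 93.9]}
```

>>> {"name": "carry_out", "arguments": {
  "motion": [
    [-0.03, 0, 0.31, 0, 0.016, 0, 1],
    [-0.03, 0, 0.31, 0, 0.016, 0, 1],
    [-0.03, 0, 0.31, 0, 0.016, 0, 1],
    [0, 0, 0, 0, 0, 0, 1]
  ]
}}

```text
time: 10.57
eef_pos: [0.4189, -0.1434, 0.0722]
tool_rot: [2.326, 1.974, -0.157]
contact_force: [0.8, 3.6, -5.7]
gripper_width: 0.255
```

```bash
python3 - <<'E'
from h import *
where()
E
```

```text
t 10.5667 F along 3.7 lat -0.24 z -5.71 M [ 0.279 -0.148 -0.017] pitch 0.221 glat 0.6 {'crown': 0.1, 'xc': 198.7, 'heel': [45.0, 14.8], 'tiptop': [73.0, 20.8], 'tipbot': [72.9, 14.8], 'root': [54.4, 19.9], 'grip': [-193.4, 84.8]}
```

```bash
python3 - <<'E'
from h import *
save("scene","s7");save("top","t7");p,R=cur();save("wrist","w7")
b=cv2.imread("pics/s7.png")[150:250,270:400]
cv2.imwrite("pics/c11.png",cv2.resize(b,(780,600),interpolation=cv2.INTER_CUBIC))
E
```

```text
(no output)
```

View pics/c11.png

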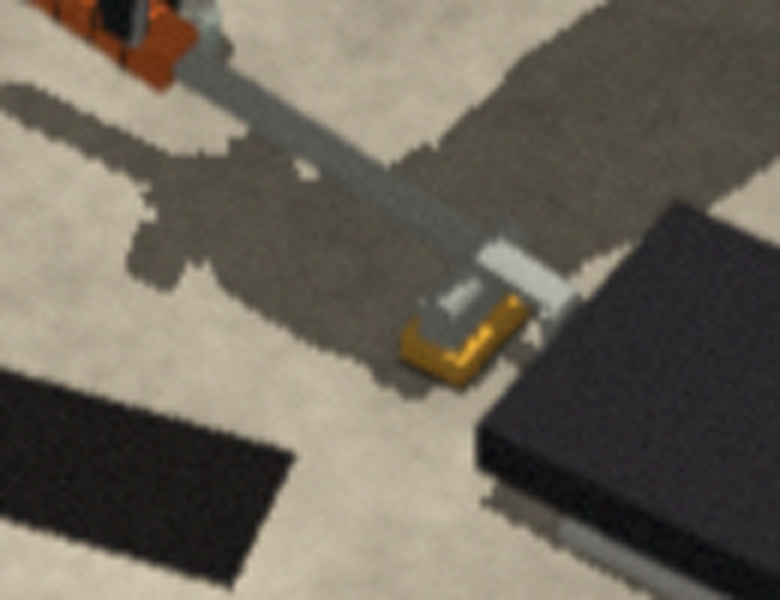

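View pics/w7.png

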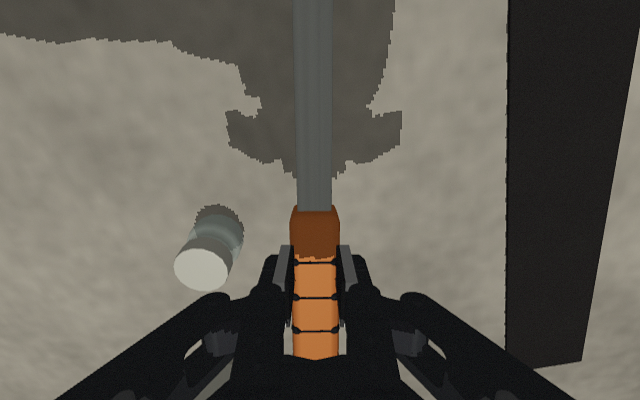

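>>> {"name": "carry_out", "arguments": {
  "motion": [
    [-0.04, 0, 0.31, 0, 0.016, 0, 1],
    [-0.04, 0, 0.31, 0, 0.016, 0, 1],
    [-0.04, 0, 0.31, 0, 0.016, 0, 1],
    [0, 0, 0, 0, 0, 0, 1],
    [0, 0, 0, 0, 0, 0, 1]
  ]
}}

```text
time: 11.13
eef_pos: [0.4187, -0.1452, 0.0633]
tool_rot: [2.352, 1.996, -0.102]
contact_force: [1.0, 5.9, -4.9]
gripper_width: 0.252
```

```bash
python3 - <<'E'
from h import *
where()
E
```

```text
t 11.1333 F along 5.93 lat -0.0 z -4.87 M [ 0.6   -0.271 -0.011] pitch 0.173 glat 0.5 {'crown': 0.5, 'xc': 199.2, 'heel': [45.6, 17.4], 'tiptop': [73.3, 24.8], 'tipbot': [73.5, 18.7], 'root': [54.7, 22.9], 'grip': [-195.9, 75.9]}
```

```bash
python3 - <<'E'
from h import *
save("scene","s8");save("top","t8")
b=cv2.imread("pics/s8.png")[170:250,320:430];a=cv2.imread("pics/scene0.png")[170:250,320:430]
cv2.imwrite("pics/c12.png",cv2.vconcat([cv2.resize(x,None,fx=3.6,fy=3.6,interpolation=cv2.INTER_CUBIC) for x in(a,b)]))
E
```

```text
(no output)
```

View pics/c12.png

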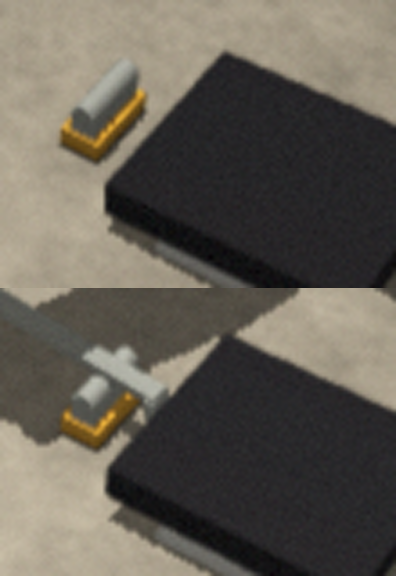

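>>> {"name": "carry_out", "arguments": {
  "motion": [
    [-0.03, 0, 0.25, 0, 0.013, 0, 1],
    [-0.03, 0, 0.25, 0, 0.013, 0, 1],
    [-0.03, 0, 0.25, 0, 0.013, 0, 1],
    [-0.02, 0, 0.25, 0, 0.013, 0, 1],
    [-0.02, 0, 0.25, 0, 0.013, 0, 1],
    [0, 0, 0, 0, 0, 0, 1],
    [0, 0, 0, 0, 0, 0, 1]
  ]
}}

```text
time: 11.82
eef_pos: [0.4183, -0.1469, 0.0509]
tool_rot: [2.385, 2.025, -0.026]
contact_force: [1.6, 7.9, -3.5]
gripper_width: 0.252
```

```bash
python3 - <<'E'
from h import *
where()
save("scene","s9");save("top","t9")
def prof(f):
    g=cv2.GaussianBlur(cv2.cvtColor(cv2.imread(f),cv2.COLOR_BGR2GRAY),(0,0),.7).astype(float)
    out=[]
    for x in (352,356,360): # left bottom edge & top
        c=g[195:262,x]; k=np.where(c<55)[0]; 
        i=k[0]; top=195+i-1+(c[i-1]-55)/(c[i-1]-c[i]); out.append(round(top,2))
    for x in (356,366,380,400):
        c=g[190:290,x]; k=np.where(c<55)[0]; i=k[-1]; out.append(round(190+i+(55-c[i])/(c[i+1]-c[i]),2))
    return out
for f in("scene0","s8","s9"): print(f,prof(f"pics/{f}.png"))
b=cv2.imread("pics/s9.png")[170:250,320:430]
cv2.imwrite("pics/c13.png",cv2.resize(b,None,fx=6,fy=6,interpolation=cv2.INTER_CUBIC))
E
```

```text
t 11.8167 F along 8.1 lat -0.29 z -3.46 M [ 0.861 -0.247  0.035] pitch 0.108 glat 0.6 {'crown': 1.1, 'xc': 199.7, 'heel': [46.4, 21.0], 'tiptop': [73.5, 30.2], 'tipbot': [74.1, 24.2], 'root': [55.1, 27.1], 'grip': [-198.5, 63.6]}
scene0 [np.float64(218.27), np.float64(213.85), np.float64(209.25), np.float64(232.9), np.float64(237.32), np.float64(244.31), np.float64(254.26)]
s8 [np.float64(218.0), np.float64(213.36), np.float64(208.56), np.float64(231.2), np.float64(235.76), np.float64(243.06), np.float64(253.64)]
s9 [np.float64(217.53), np.float64(213.09), np.float64(207.93), np.float64(230.14), np.float64(235.0), np.float64(242.52), np.float64(253.57)]
```

View pics/c13.png

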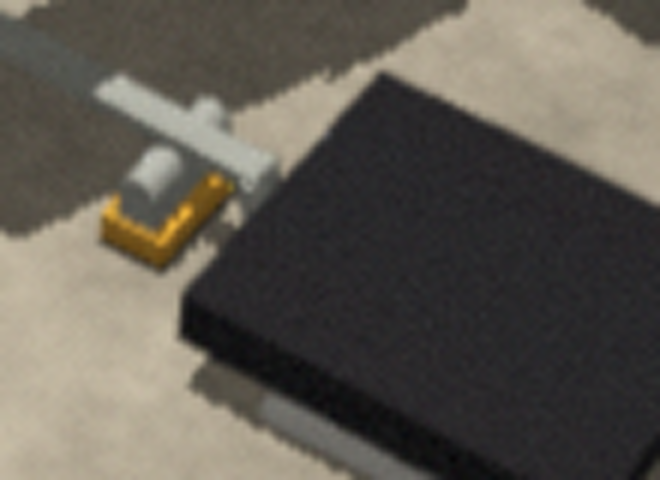

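>>> {"name": "carry_out", "arguments": {
  "motion": [
    [0, 0, 0.25, 0, 0.013, 0, 1],
    [0, 0, 0.1, 0, 0.005, 0, 1],
    [0.1, 0, 0.01, 0, 0.001, 0, 1],
    [0.15, 0, 0.01, 0, 0.001, 0, 1],
    [0.15, 0, 0.01, 0, 0.001, 0, 1],
    [0.15, 0, 0.01, 0, 0.001, 0, 1],
    [0, 0, 0, 0, 0, 0, 1]
  ]
}}

```text
time: 12.5
eef_pos: [0.4197, -0.1442, 0.0478]
tool_rot: [2.392, 2.03, -0.006]
contact_force: [-1.3, -6.5, -1.1]
gripper_width: 0.25
```

```bash
python3 - <<'E'
from h import *
where()
E
```

```text
t 12.5 F along -6.65 lat 0.23 z -1.12 M [-2.311  0.34   0.165] pitch 0.092 glat -0.3 {'crown': 1.1, 'xc': 196.6, 'heel': [49.7, 21.7], 'tiptop': [76.7, 31.2], 'tipbot': [77.4, 25.2], 'root': [58.4, 27.9], 'grip': [-195.7, 60.5]}
```

>>> {"name": "carry_out", "arguments": {
  "motion": [
    [0.15, 0, 0.01, 0, 0.001, 0, 1],
    [0.15, 0, 0.01, 0, 0.001, 0, 1],
    [0.15, 0, 0.01, 0, 0.001, 0, 1],
    [0.15, 0, 0.01, 0, 0.001, 0, 1],
    [0, 0, 0, 0, 0, 0, 1]
  ]
}}

```text
time: 12.92
eef_pos: [0.4207, -0.1384, 0.0475]
tool_rot: [2.394, 2.031, -0.001]
contact_force: [-1.1, -7.1, -1.6]
gripper_width: 0.251
```

```bash
python3 - <<'E'
from h import *
where()
save("scene","s10");save("top","t10")
b=cv2.imread("pics/s10.png")[160:290,310:490]
cv2.imwrite("pics/c14.png",cv2.resize(b,None,fx=4.4,fy=4.4,interpolation=cv2.INTER_CUBIC))
b=cv2.imread("pics/t10.png")[150:260,150:330]
cv2.imwrite("pics/c15.png",cv2.resize(b,None,fx=4.4,fy=4.4,interpolation=cv2.INTER_CUBIC))
E
```

```text
t 12.9167 F along -7.16 lat -0.03 z -1.61 M [-2.538  0.32   0.047] pitch 0.089 glat -0.4 {'crown': 1.7, 'xc': 190.7, 'heel': [55.7, 22.3], 'tiptop': [82.7, 31.9], 'tipbot': [83.3, 25.9], 'root': [64.3, 28.5], 'grip': [-189.9, 60.2]}
```

View pics/c14.png

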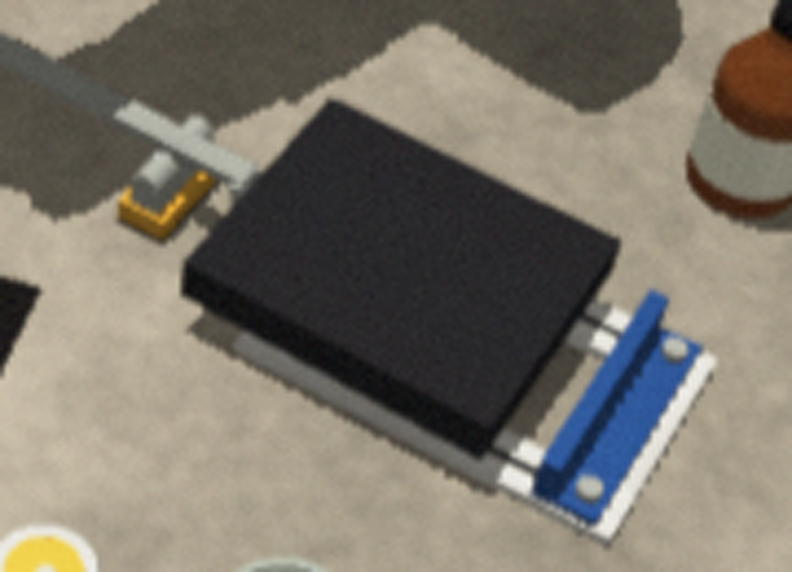

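View pics/c15.png

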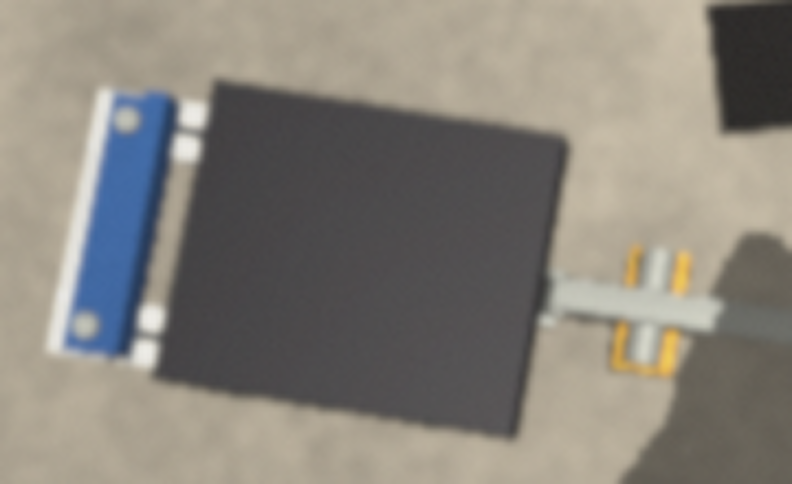

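>>> {"name": "carry_out", "arguments": {
  "motion": [
    [0.15, 0, 0.02, 0, 0.001, 0, 1],
    [0.15, 0, 0.02, 0, 0.001, 0, 1],
    [0.15, 0, 0.02, 0, 0, 0, 1],
    [0.15, 0, 0.02, 0, 0, 0, 1],
    [0.15, 0, 0.02, 0, 0, 0, 1],
    [0, 0, 0, 0, 0, 0, 1]
  ]
}}

```text
time: 13.52
eef_pos: [0.4221, -0.131, 0.0466]
tool_rot: [2.395, 2.032, 0.002]
contact_force: [-1.4, -8.1, 0.4]
gripper_width: 0.246
```

```bash
python3 - <<'E'
from h import *
where()
E
```

```text
t 13.5167 F along -8.22 lat 0.1 z 0.36 M [-2.516  0.365  0.069] pitch 0.087 glat -0.5 {'crown': 1.4, 'xc': 183.2, 'heel': [63.3, 21.8], 'tiptop': [90.2, 31.5], 'tipbot': [90.9, 25.6], 'root': [71.8, 28.1], 'grip': [-182.4, 59.3]}
```

>>> {"name": "carry_out", "arguments": {
  "motion": [
    [0.15, 0.0, 0.02, 0, 0.001, 0, 1],
    [0.15, 0, 0.02, 0, 0, 0, 1],
    [0.15, 0, 0.02, 0, 0, 0, 1],
    [0.15, 0, 0.02, 0, 0.001, 0, 1],
    [0.15, 0, 0.02, 0, 0, 0, 1],
    [0, 0, 0, 0, 0, 0, 1]
  ]
}}

```text
time: 14.02
eef_pos: [0.4234, -0.1237, 0.0457]
tool_rot: [-2.396, -2.032, -0.004]
contact_force: [-1.5, -8.2, 0.8]
gripper_width: 0.25
```

```bash
python3 - <<'E'
from h import *
where()
save("top","t11");save("scene","s11")
b=cv2.imread("pics/t11.png")[150:260,150:330]
cv2.imwrite("pics/c16.png",cv2.resize(b,None,fx=4.4,fy=4.4,interpolation=cv2.INTER_CUBIC))
E
```

```text
t 14.0167 F along -8.36 lat 0.13 z 0.75 M [-2.577  0.359  0.031] pitch 0.085 glat -0.7 {'crown': 1.1, 'xc': 175.7, 'heel': [70.7, 21.4], 'tiptop': [97.7, 31.2], 'tipbot': [98.4, 25.2], 'root': [79.3, 27.7], 'grip': [-175.0, 58.4]}
```

View pics/c16.png

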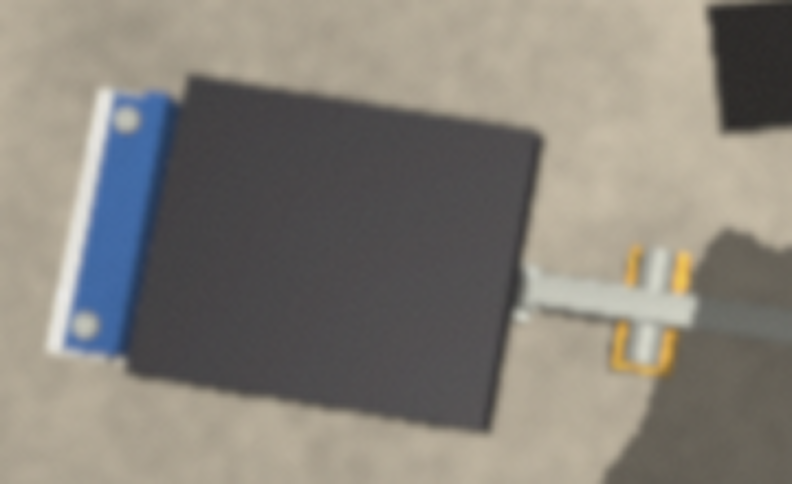

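>>> {"name": "carry_out", "arguments": {
  "motion": [
    [0.1, 0, 0.01, 0, 0, 0, 1],
    [0.1, 0, 0.01, 0, 0, 0, 1],
    [0.08, 0, 0.01, 0, 0, 0, 1]
  ]
}}

```text
time: 14.37
eef_pos: [0.4238, -0.1214, 0.0455]
tool_rot: [2.396, 2.031, 0.003]
contact_force: [-2.1, -11.1, 2.0]
gripper_width: 0.248
```

>>> {"name": "carry_out", "arguments": {
  "motion": [
    [0.06, 0, 0.01, 0, 0, 0, 1],
    [0.06, 0, 0.01, 0, 0, 0, 1]
  ]
}}

```text
time: 14.53
eef_pos: [0.4241, -0.1202, 0.0453]
tool_rot: [2.396, 2.031, 0.003]
contact_force: [-3.0, -10.3, 1.8]
gripper_width: 0.253
```

```bash
python3 - <<'E'
from h import *
where()
E
```

```text
t 14.5333 F along -10.65 lat 1.27 z 1.83 M [-3.117  0.484  0.085] pitch 0.086 glat -0.8 {'crown': 0.6, 'xc': 172.2, 'heel': [74.3, 20.8], 'tiptop': [101.2, 30.5], 'tipbot': [101.9, 24.5], 'root': [82.8, 27.1], 'grip': [-171.5, 58.0]}
```

>>> {"name": "carry_out", "arguments": {
  "motion": [
    [0.06, 0, 0.0, 0, 0, 0, 1],
    [0, 0, 0, 0, 0, 0, 1]
  ]
}}

```text
time: 14.7
eef_pos: [0.4242, -0.1195, 0.0453]
tool_rot: [2.396, 2.032, 0.003]
contact_force: [-1.4, -10.0, 2.3]
gripper_width: 0.254
```

>>> {"name": "carry_out", "arguments": {
  "motion": [
    [0.06, 0, 0.0, 0, 0, 0, 1],
    [0, 0, 0, 0, 0, 0, 1]
  ]
}}

```text
time: 14.87
eef_pos: [0.4243, -0.1189, 0.0453]
tool_rot: [2.396, 2.031, 0.003]
contact_force: [-2.4, -10.4, 2.0]
gripper_width: 0.252
```

```bash
python3 - <<'E'
from h import *
where()
E
```

```text
t 14.8667 F along -10.67 lat 0.64 z 1.98 M [-2.974  0.448  0.048] pitch 0.086 glat -0.8 {'crown': 0.7, 'xc': 170.9, 'heel': [75.5, 20.9], 'tiptop': [102.5, 30.6], 'tipbot': [103.2, 24.6], 'root': [84.1, 27.2], 'grip': [-170.2, 58.0]}
```

>>> {"name": "carry_out", "arguments": {
  "motion": [
    [0.07, 0, 0.0, 0, 0, 0, 1],
    [0, 0, 0, 0, 0, 0, 1]
  ]
}}

```text
time: 15.03
eef_pos: [0.4244, -0.1182, 0.0453]
tool_rot: [2.396, 2.032, 0.004]
contact_force: [-2.0, -9.9, 1.5]
gripper_width: 0.256
```

>>> {"name": "carry_out", "arguments": {
  "motion": [
    [0.07, 0, 0.01, 0, 0, 0, 1],
    [0, 0, 0, 0, 0, 0, 1]
  ]
}}

```text
time: 15.2
eef_pos: [0.4245, -0.1174, 0.0452]
tool_rot: [2.396, 2.032, 0.004]
contact_force: [-1.7, -8.7, 2.6]
gripper_width: 0.252
```

```bash
python3 - <<'E'
from h import *
where()
save("top","t12");save("scene","s12")
b=cv2.imread("pics/t12.png")[160:245,150:230]
a=cv2.imread("pics/s12.png")[205:290,400:485]
cv2.imwrite("pics/c17.png",cv2.hconcat([cv2.resize(x,(400,400),interpolation=cv2.INTER_CUBIC) for x in (a,b)]))
E
```

```text
t 15.2 F along -8.87 lat 0.23 z 2.56 M [-2.884  0.361  0.024] pitch 0.085 glat -0.8 {'crown': 0.7, 'xc': 169.4, 'heel': [77.1, 20.8], 'tiptop': [104.0, 30.6], 'tipbot': [104.7, 24.6], 'root': [85.7, 27.1], 'grip': [-168.6, 57.9]}
```

View pics/c17.png

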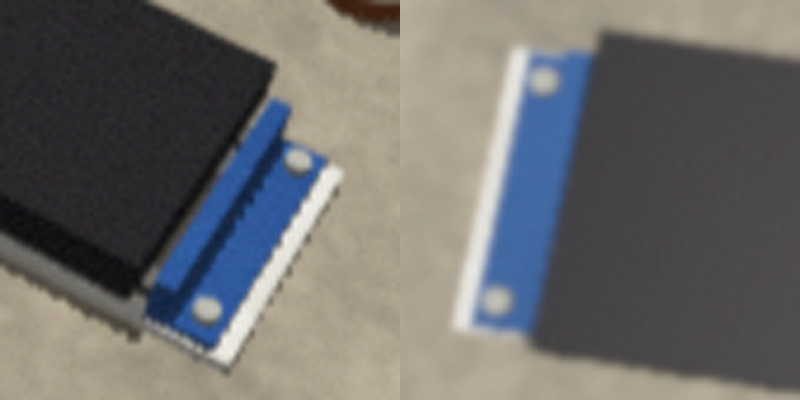

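>>> {"name": "carry_out", "arguments": {
  "motion": [
    [0.08, 0, 0.01, 0, 0, 0, 1],
    [0, 0, 0, 0, 0, 0, 1]
  ]
}}

```text
time: 15.47
eef_pos: [0.4247, -0.1166, 0.0452]
tool_rot: [2.396, 2.032, 0.004]
contact_force: [-0.9, -9.1, 2.7]
gripper_width: 0.251
```

>>> {"name": "carry_out", "arguments": {
  "motion": [
    [0.08, 0, 0.01, 0, 0, 0, 1],
    [0, 0, 0, 0, 0, 0, 1]
  ]
}}

```text
time: 15.63
eef_pos: [0.4248, -0.1159, 0.045]
tool_rot: [2.396, 2.032, 0.004]
contact_force: [-1.7, -9.9, 3.2]
gripper_width: 0.252
```

>>> {"name": "carry_out", "arguments": {
  "motion": [
    [0.06, 0, 0.01, 0, 0, 0, 1],
    [0, 0, 0, 0, 0, 0, 1]
  ]
}}

```text
time: 15.8
eef_pos: [0.4249, -0.1153, 0.045]
tool_rot: [2.396, 2.032, 0.004]
contact_force: [-1.6, -10.6, 1.4]
gripper_width: 0.255
```

>>> {"name": "carry_out", "arguments": {
  "motion": [
    [0.06, 0, 0.01, 0, 0, 0, 1],
    [0, 0, 0, 0, 0, 0, 1]
  ]
}}

```text
time: 15.97
eef_pos: [0.425, -0.1148, 0.0449]
tool_rot: [2.396, 2.032, 0.004]
contact_force: [-2.7, -9.9, 2.7]
gripper_width: 0.251
```

>>> {"name": "carry_out", "arguments": {
  "motion": [
    [0.06, 0, 0.01, 0, 0, 0, 1],
    [0, 0, 0, 0, 0, 0, 1]
  ]
}}

```text
time: 16.13
eef_pos: [0.4251, -0.1142, 0.0448]
tool_rot: [2.396, 2.031, 0.003]
contact_force: [-2.2, -11.2, 2.8]
gripper_width: 0.249
```

>>> {"name": "carry_out", "arguments": {
  "motion": [
    [0.05, 0, 0.01, 0, 0, 0, 1],
    [0, 0, 0, 0, 0, 0, 1]
  ]
}}

```text
time: 16.3
eef_pos: [0.4252, -0.1137, 0.0447]
tool_rot: [2.396, 2.032, 0.004]
contact_force: [-1.6, -10.3, 3.5]
gripper_width: 0.255
```

```bash
python3 - <<'E'
from h import *
where()
save("top","t13");save("scene","s13")
b=cv2.imread("pics/t13.png")[150:260,150:330]
a=cv2.imread("pics/s13.png")[160:290,330:485]
cv2.imwrite("pics/c18.png",cv2.hconcat([cv2.resize(x,(400,400),interpolation=cv2.INTER_CUBIC) for x in (a,b)]))
E
```

```text
t 16.3 F along -10.47 lat -0.09 z 3.49 M [-3.017  0.433  0.035] pitch 0.086 glat -0.8 {'crown': 0.2, 'xc': 165.6, 'heel': [80.9, 20.3], 'tiptop': [107.8, 30.0], 'tipbot': [108.5, 24.0], 'root': [89.4, 26.5], 'grip': [-164.9, 57.4]}
```

View pics/c18.png

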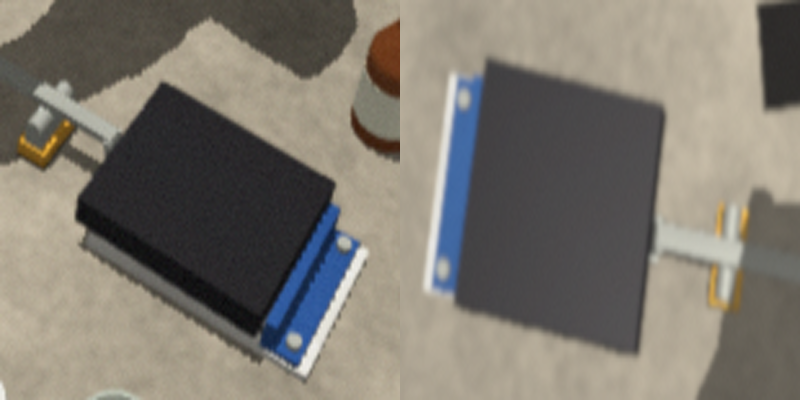

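>>> {"name": "carry_out", "arguments": {
  "motion": [
    [0.06, 0, 0.01, 0, 0, 0, 1],
    [0, 0, 0, 0, 0, 0, 1]
  ]
}}

```text
time: 16.57
eef_pos: [0.4253, -0.1132, 0.0446]
tool_rot: [2.396, 2.031, 0.003]
contact_force: [-2.3, -11.7, 3.1]
gripper_width: 0.251
```

>>> {"name": "carry_out", "arguments": {
  "motion": [
    [0.06, 0, 0.01, 0, 0, 0, 1],
    [0, 0, 0, 0, 0, 0, 1]
  ]
}}

```text
time: 16.73
eef_pos: [0.4254, -0.1128, 0.0446]
tool_rot: [2.395, 2.031, 0.003]
contact_force: [-2.6, -10.9, 3.3]
gripper_width: 0.25
```

>>> {"name": "carry_out", "arguments": {
  "motion": [
    [0.06, 0, 0.01, 0, 0, 0, 1],
    [0, 0, 0, 0, 0, 0, 1]
  ]
}}

```text
time: 16.9
eef_pos: [0.4254, -0.1127, 0.0446]
tool_rot: [2.395, 2.03, 0.002]
contact_force: [-3.0, -14.1, 4.3]
gripper_width: 0.252
```

>>> {"name": "carry_out", "arguments": {
  "motion": [
    [0.04, 0, 0, 0, 0, 0, 1],
    [0, 0, 0, 0, 0, 0, 1]
  ]
}}

```text
time: 17.07
eef_pos: [0.4254, -0.1126, 0.0446]
tool_rot: [2.395, 2.03, 0.001]
contact_force: [-3.5, -16.6, 4.7]
gripper_width: 0.251
```

```bash
python3 - <<'E'
from h import *
where()
E
```

```text
t 17.0667 F along -16.95 lat 0.73 z 4.65 M [-4.083  0.85   0.052] pitch 0.088 glat -0.9 {'crown': -0.2, 'xc': 164.4, 'heel': [82.0, 19.6], 'tiptop': [108.9, 29.2], 'tipbot': [109.6, 23.3], 'root': [90.5, 25.8], 'grip': [-163.7, 57.3]}
```

```bash
python3 - <<'E'
from h import *
from scipy.optimize import brentq
def pz(s,z): 
    f=lambda p: grip_from_tip(p,s,0)[1]-contact_grip(p,s)[1]+z
    return brentq(f,-.1,.6)
p0,R0=where()
for s,z,N in [(.109,.026,6),(.109,.022,6),(.109,.019,4),(.106,.017,3),(.08,.017,8),(.065,.017,5),(.055,.020,4)]:
    p=pz(s,z); sg,zg=contact_grip(p,s); print(p,rep(p,sg,zg))
    P,R1=tool(p,sg,zg,.087,-.0009); show(plan(p0,R0,P,R1,N)[[0,-1]],1); p0,R0=P,R1
E
```

```text
t 17.0667 F along -16.95 lat 0.73 z 4.65 M [-4.083  0.85   0.052] pitch 0.088 glat -0.9 {'crown': -0.2, 'xc': 164.4, 'heel': [82.0, 19.6], 'tiptop': [108.9, 29.2], 'tipbot': [109.6, 23.3], 'root': [90.5, 25.8], 'grip': [-163.7, 57.3]}
0.11966951717174629 {'crown': np.float64(-0.0), 'xc': np.float64(164.0), 'heel': array([81.8, 17.2]), 'tiptop': array([109.,  26.]), 'tipbot': array([109.5,  20. ]), 'root': array([90.5, 23.2]), 'grip': array([-162.6,   62.7])}
[0.01,0.00,-0.09,0.000,-0.005,-0.000,1],[0.01,0.00,-0.09,0.000,-0.005,-0.000,1],
0.1559837757635724 {'crown': np.float64(-0.0), 'xc': np.float64(163.5), 'heel': array([81.5, 14.2]), 'tiptop': array([109.,  22.]), 'tipbot': array([109.3,  16. ]), 'root': array([90.4, 19.9]), 'grip': array([-161.1,   68.5])}
[0.01,0.00,-0.10,-0.000,-0.006,-0.000,1],[0.01,0.00,-0.10,-0.000,-0.006,-0.000,1],
0.1830136915475296 {'crown': np.float64(0.0), 'xc': np.float64(163.0), 'heel': array([81.3, 11.9]), 'tiptop': array([109.,  19.]), 'tipbot': array([109.1,  13. ]), 'root': array([90.4, 17.4]), 'grip': array([-159.7,   72.8])}
[0.02,-0.00,-0.11,0.
[... 590 characters left out ...]
1])}
[-0.31,-0.00,-0.12,-0.000,-0.006,0.000,1],[-0.31,-0.00,-0.11,-0.000,-0.006,0.000,1],
0.29417490625406895 {'crown': np.float64(0.0), 'xc': np.float64(205.4), 'heel': array([36.6, 13.1]), 'tiptop': array([65., 17.]), 'tipbot': array([64.4, 11. ]), 'root': array([46.3, 17.4]), 'grip': array([-196.1,  100.3])}
[-0.28,-0.00,-0.18,0.000,-0.009,-0.000,1],[-0.28,-0.00,-0.17,0.000,-0.009,-0.000,1],
0.28439625775598476 {'crown': np.float64(-0.0), 'xc': np.float64(215.9), 'heel': array([26.7, 15.8]), 'tiptop': array([55., 20.]), 'tipbot': array([54.5, 14. ]), 'root': array([36.3, 20.3]), 'grip': array([-206.9,  100.7])}
[-0.26,-0.00,0.04,0.000,0.002,0.000,1],[-0.26,-0.00,0.04,0.000,0.002,0.000,1],
```

>>> {"name": "carry_out", "arguments": {
  "motion": [
    [0.01, 0, -0.09, 0, -0.005, 0, 1],
    [0.01, 0, -0.09, 0, -0.005, 0, 1],
    [0.01, 0, -0.09, 0, -0.005, 0, 1],
    [0.01, 0, -0.09, 0, -0.005, 0, 1],
    [0.01, 0, -0.09, 0, -0.005, 0, 1],
    [0, 0, 0, 0, 0, 0, 1]
  ]
}}

```text
time: 17.57
eef_pos: [0.4254, -0.1116, 0.049]
tool_rot: [2.383, 2.02, -0.028]
contact_force: [-1.8, -14.3, 1.5]
gripper_width: 0.253
```

```bash
python3 - <<'E'
from h import *
where()
E
```

```text
t 17.5667 F along -14.42 lat -0.5 z 1.51 M [-3.786  0.666 -0.033] pitch 0.112 glat -0.7 {'crown': 0.2, 'xc': 163.7, 'heel': [82.2, 18.0], 'tiptop': [109.4, 27.0], 'tipbot': [109.9, 21.0], 'root': [90.9, 24.1], 'grip': [-162.4, 61.7]}
```

>>> {"name": "carry_out", "arguments": {
  "motion": [
    [0, 0, -0.09, 0, -0.005, 0, 1],
    [0, 0, -0.09, 0, -0.005, 0, 1],
    [0, 0, -0.09, 0, -0.005, 0, 1],
    [0, 0, -0.09, 0, -0.005, 0, 1],
    [0, 0, 0, 0, 0, 0, 1]
  ]
}}

```text
time: 17.98
eef_pos: [0.425, -0.1114, 0.0522]
tool_rot: [2.373, 2.012, -0.053]
contact_force: [-1.3, -15.0, -3.3]
gripper_width: 0.248
```

```bash
python3 - <<'E'
from h import *
where()
E
```

```text
t 17.9833 F along -14.99 lat -1.16 z -3.28 M [-3.755  0.479 -0.063] pitch 0.132 glat -0.3 {'crown': 0.2, 'xc': 163.8, 'heel': [81.7, 16.3], 'tiptop': [109.1, 24.8], 'tipbot': [109.5, 18.8], 'root': [90.6, 22.2], 'grip': [-162.0, 64.9]}
```

>>> {"name": "carry_out", "arguments": {
  "motion": [
    [0, 0, -0.1, 0, -0.006, 0, 1],
    [-0.02, 0, -0.1, 0, -0.006, 0, 1],
    [-0.02, 0, -0.1, 0, -0.006, 0, 1],
    [-0.02, 0, -0.1, 0, -0.006, 0, 1],
    [0, 0, 0, 0, 0, 0, 1],
    [0, 0, 0, 0, 0, 0, 1]
  ]
}}

```text
time: 18.48
eef_pos: [0.4249, -0.1112, 0.0561]
tool_rot: [2.362, 2.002, -0.079]
contact_force: [-1.1, -11.2, -4.1]
gripper_width: 0.251
```

```bash
python3 - <<'E'
from h import *
where()
save("top","t14");save("scene","s14")
b=cv2.imread("pics/t14.png")[150:260,150:330]
a=cv2.imread("pics/s14.png")[160:290,330:485]
cv2.imwrite("pics/c19.png",cv2.hconcat([cv2.resize(x,(400,400),interpolation=cv2.INTER_CUBIC) for x in (a,b)]))
E
```

```text
t 18.4833 F along -11.27 lat -0.77 z -4.14 M [-2.995  0.338 -0.144] pitch 0.155 glat -0.2 {'crown': 0.4, 'xc': 164.0, 'heel': [81.0, 14.8], 'tiptop': [108.5, 22.6], 'tipbot': [108.8, 16.6], 'root': [90.0, 20.4], 'grip': [-161.6, 68.8]}
```

View pics/c19.png

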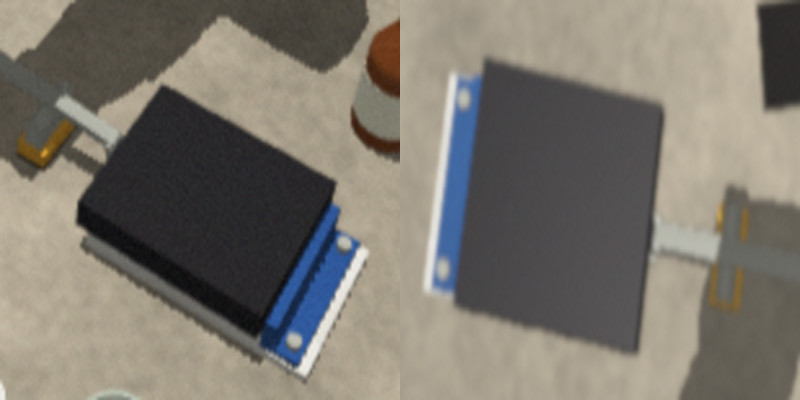

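>>> {"name": "carry_out", "arguments": {
  "motion": [
    [-0.05, 0, -0.1, 0, -0.006, 0, 1],
    [-0.08, 0, -0.1, 0, -0.006, 0, 1],
    [-0.1, 0, -0.1, 0, -0.006, 0, 1],
    [-0.1, 0, -0.1, 0, -0.006, 0, 1],
    [0, 0, 0, 0, 0, 0, 1],
    [0, 0, 0, 0, 0, 0, 1]
  ]
}}

```text
time: 19.08
eef_pos: [0.4243, -0.1115, 0.0599]
tool_rot: [2.351, 1.997, -0.102]
contact_force: [-0.6, -1.1, -5.6]
gripper_width: 0.248
```

```bash
python3 - <<'E'
from h import *
from scipy.optimize import brentq
def pz(s,z): 
    f=lambda p: grip_from_tip(p,s,0)[1]-contact_grip(p,s)[1]+z
    return brentq(f,-.1,.6)
p0,R0=where()
for s,z,N in [(.09,.0185,6),(.072,.0185,6),(.060,.021,4)]:
    p=pz(s,z); sg,zg=contact_grip(p,s); zg+=.0015; print(p,rep(p,sg,zg))
    P,R1=tool(p,sg,zg,.087,-.0002); show(plan(p0,R0,P,R1,N)[[0,-1]],1); p0,R0=P,R1
E
```

```text
t 19.0833 F along -1.22 lat 0.39 z -5.56 M [-0.673  0.053  0.03 ] pitch 0.173 glat 0.4 {'crown': 1.2, 'xc': 164.8, 'heel': [79.9, 14.1], 'tiptop': [107.5, 21.5], 'tipbot': [107.7, 15.4], 'root': [88.9, 19.6], 'grip': [-161.7, 72.6]}
0.21446201018203015 {'crown': np.float64(1.5), 'xc': np.float64(181.8), 'heel': array([62. , 13.8]), 'tiptop': array([90., 20.]), 'tipbot': array([89.9, 14. ]), 'root': array([71.3, 18.9]), 'grip': array([-176.9,   82.2])}
[-0.27,0.01,-0.14,-0.000,-0.007,0.000,1],[-0.28,0.01,-0.13,-0.000,-0.007,0.000,1],
0.2525083888561332 {'crown': np.float64(1.5), 'xc': np.float64(199.4), 'heel': array([43.8, 14.9]), 'tiptop': array([72., 20.]), 'tipbot': array([71.7, 14. ]), 'root': array([53.3, 19.7]), 'grip': array([-192.3,   92.3])}
[-0.28,0.00,-0.13,-0.000,-0.006,0.000,1],[-0.29,0.00,-0.13,-0.000,-0.006,0.000,1],
0.25060651079026486 {'crown': np.float64(1.5), 'xc': np.float64(211.7), 'heel': array([31.8, 17.3]), 'tiptop': array([60. , 22.5]), 'tipbot': array([59.7, 16.5]), 'root': array([41.3, 22.1]), 'grip': array([-204.4,   94.3])}
[-0.31,0.00,0.00,0.000,0.000,-0.000,1],[-0.31,0.00,0.00,0.000,0.000,-0.000,1],
```

>>> {"name": "carry_out", "arguments": {
  "motion": [
    [-0.27, 0, -0.14, 0, -0.007, 0, 1],
    [-0.28, 0, -0.14, 0, -0.007, 0, 1],
    [-0.28, 0, -0.14, 0, -0.007, 0, 1],
    [-0.28, 0, -0.13, 0, -0.007, 0, 1],
    [-0.28, 0, -0.13, 0, -0.006, 0, 1],
    [-0.28, 0, -0.13, 0, -0.006, 0, 1],
    [-0.28, 0, -0.13, 0, -0.006, 0, 1],
    [-0.28, 0, -0.13, 0, -0.006, 0, 1],
    [-0.28, 0, -0.13, 0, -0.006, 0, 1],
    [-0.28, 0, -0.13, 0, -0.006, 0, 1],
    [-0.2, 0, -0.1, 0, -0.006, 0, 1],
    [0, 0, 0, 0, 0, 0, 1]
  ]
}}

```text
time: 20.08
eef_pos: [0.4199, -0.1395, 0.0779]
tool_rot: [2.313, 1.965, -0.181]
contact_force: [1.5, -0.0, -4.8]
gripper_width: 0.251
```

```bash
python3 - <<'E'
from h import *
where()
save("top","t15");save("scene","s15")
b=cv2.imread("pics/t15.png")[150:260,150:330]
a=cv2.imread("pics/s15.png")[160:290,330:485]
cv2.imwrite("pics/c20.png",cv2.hconcat([cv2.resize(x,(400,400),interpolation=cv2.INTER_CUBIC) for x in (a,b)]))
E
```

```text
t 20.0833 F along 0.19 lat -1.47 z -4.8 M [-0.129  0.002 -0.048] pitch 0.244 glat 0.2 {'crown': 2.0, 'xc': 195.8, 'heel': [47.7, 15.2], 'tiptop': [75.8, 20.5], 'tipbot': [75.6, 14.5], 'root': [57.1, 20.0], 'grip': [-189.1, 90.5]}
```

View pics/c20.png

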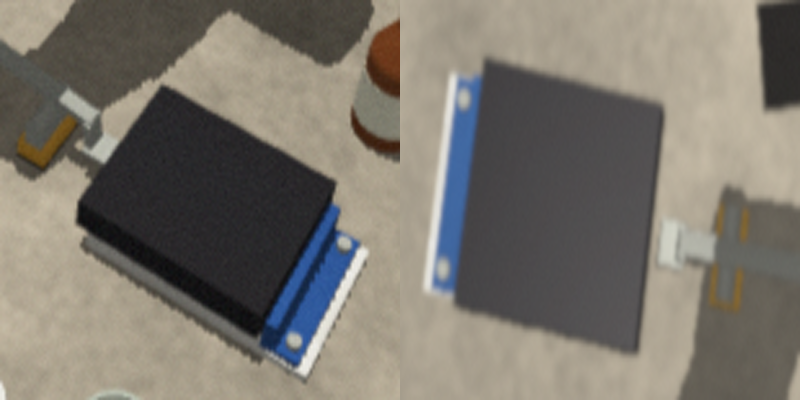

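>>> {"name": "carry_out", "arguments": {
  "motion": [
    [-0.15, 0, -1.0, 0, 0, 0, 1],
    [-0.3, 0, -1.8, 0, 0, 0, 1],
    [-0.3, 0, -2.0, 0, 0, 0, 1],
    [-0.3, 0, -2.0, 0, 0, 0, 1],
    [-0.3, 0, -1.5, 0, 0, 0, 1],
    [-0.1, 0, -0.7, 0, 0, 0, 1],
    [0, 0, 0, 0, 0, 0, 1],
    [0, 0, 0, 0, 0, 0, 1]
  ]
}}

```text
time: 20.85
eef_pos: [0.4196, -0.1395, 0.1683]
tool_rot: [2.314, 1.965, -0.181]
contact_force: [0.3, -0.2, -6.2]
gripper_width: 0.252
```

```bash
python3 - <<'E'
from h import *
where()
save("top","t16");save("scene","s16")
b=cv2.imread("pics/t16.png")[150:260,150:330]
a=cv2.imread("pics/s16.png")[160:290,330:485]
cv2.imwrite("pics/c21.png",cv2.hconcat([cv2.resize(x,(400,400),interpolation=cv2.INTER_CUBIC) for x in (a,b)]))
E
```

```text
t 20.85 F along -0.16 lat -0.29 z -6.23 M [-0.209  0.021  0.048] pitch 0.243 glat 0.5 {'crown': 91.0, 'xc': 212.6, 'heel': [47.7, 105.7], 'tiptop': [75.8, 111.1], 'tipbot': [75.6, 105.1], 'root': [57.1, 110.6], 'grip': [-189.2, 180.9]}
```

View pics/c21.png

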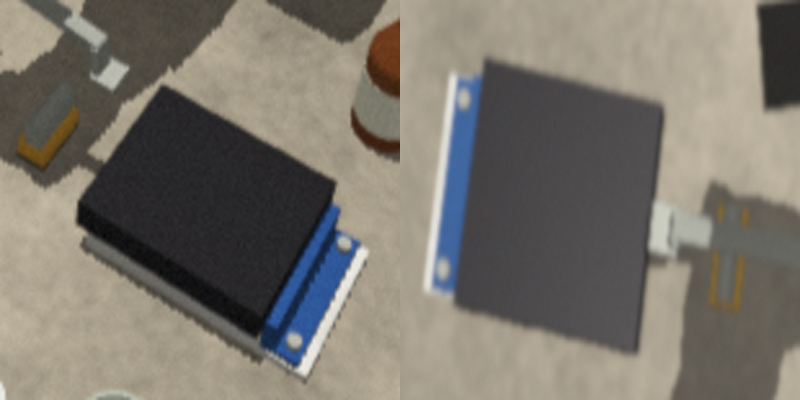

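```bash
python3 - <<'E'
from h import *
X,e=tri({"scene":[376.5,186.],"top":[262.5,212.7]}); Xc=X+[.0025,.002,-.003]; print(X,e)
print("tip s,lat,z",(Xc[:2]-F)@U2,(Xc[:2]-F)@[-U2[1],U2[0]],Xc[2])
p,R=cur(); pt=np.arcsin(-R[2,0]); g=p-R@[0,0,.0127]
for d in(.06,.087,.11): print(d,barpt(pt+d,(g[:2]-F)@U2,g[2],(.274,-.004)))
D=.087
for h,N in((.10,16),(.045,6),(.024,5)):
    R1=Rtool(1.7022,-D); P=np.array([.6282,-.2669,h])+R1@[0,0,.0127]; show(plan(p,R,P,R1,N),1); p,R=P,R1
E
```

```text
[0.45731848 0.12349065 0.11477822] [array([0.21, 0.01]), array([ 0.23, -0.08])]
tip s,lat,z 0.07681171611929355 0.003640974729473503 0.11177821986115993
0.06 [0.07760917 0.11764567]
0.087 [0.07582206 0.11046618]
0.11 [0.07414729 0.10439024]
[-0.48,1.42,0.58,-0.001,0.015,-0.018,1],[-0.52,1.41,0.57,-0.001,0.015,-0.018,1],[-0.55,1.40,0.57,-0.001,0.015,-0.018,1],[-0.59,1.39,0.56,-0.001,0.015,-0.018,1],[-0.62,1.38,0.55,-0.001,0.015,-0.018,1],[-0.65,1.36,0.54,-0.001,0.015,-0.018,1],[-0.69,1.35,0.53,-0.001,0.015,-0.018,1],[-0.72,1.34,0.53,-0.001,0.015,-0.018,1],[-0.75,1.32,0.52,-0.001,0.015,-0.018,1],[-0.78,1.31,0.50,-0.001,0.015,-0.018,1],[-0.82,1.29,0.49,-0.001,0.015,-0.018,1],[-0.85,1.28,0.48,-0.001,0.015,-0.018,1],[-0.88,1.26,0.47,-0.001,0.015,-0.018,1],[-0.91,1.24,0.46,-0.001,0.015,-0.018,1],[-0.94,1.23,0.44,-0.001,0.015,-0.018,1],[-0.97,1.21,0.43,-0.001,0.015,-0.018,1],
[-0.08,0.00,0.91,0.000,0.000,0.000,1],[-0.08,0.00,0.91,0.000,0.000,0.000,1],[-0.08,0.00,0.91,0.000,0.000,0.000,1],[-0.08,0.00,0.91,0.000,0.000,0.000,1],[-0.08,0.00,0.91,0.000,0.000,0.000,1],[-0.08,0.00,0.91,0.000,0.000,0.000,1],
[-0.04,0.00,0.42,0.000,0.000,0.000,1],[-0.04,0.00,0.42,0.000,0.000,0.000,1],[-0.04,0.00,0.42,0.000,0.000,0.000,1],[-0.04,0.00,0.42,0.000,0.000,0.000,1],[-0.04,0.00,0.42,0.000,0.000,0.000,1],
```

>>> {"name": "carry_out", "arguments": {
  "motion": [
    [-0.48, 1.42, 0.58, 0, 0.015, -0.018, 1],
    [-0.52, 1.41, 0.57, 0, 0.015, -0.018, 1],
    [-0.55, 1.4, 0.57, 0, 0.015, -0.018, 1],
    [-0.59, 1.39, 0.56, 0, 0.015, -0.018, 1],
    [-0.62, 1.38, 0.55, 0, 0.015, -0.018, 1],
    [-0.65, 1.36, 0.54, 0, 0.015, -0.018, 1],
    [-0.69, 1.35, 0.53, -0.001, 0.015, -0.018, 1],
    [-0.72, 1.34, 0.53, -0.001, 0.015, -0.018, 1],
    [-0.75, 1.32, 0.52, -0.001, 0.015, -0.018, 1],
    [-0.78, 1.31, 0.5, -0.001, 0.015, -0.018, 1],
    [-0.82, 1.29, 0.49, -0.001, 0.015, -0.018, 1],
    [-0.85, 1.28, 0.48, -0.001, 0.015, -0.018, 1]
  ]
}}

```text
time: 21.95
eef_pos: [0.5763, -0.235, 0.1067]
tool_rot: [-2.143, -2.26, -0.018]
contact_force: [0.3, 0.7, -4.8]
gripper_width: 0.252
```

>>> {"name": "carry_out", "arguments": {
  "motion": [
    [-0.88, 1.26, 0.47, -0.001, 0.015, -0.018, 1],
    [-0.91, 1.24, 0.46, -0.001, 0.015, -0.018, 1],
    [-0.94, 1.23, 0.44, -0.001, 0.015, -0.018, 1],
    [-0.97, 1.21, 0.43, -0.001, 0.015, -0.018, 1],
    [-0.08, 0, 0.9, 0, 0, 0, 1],
    [-0.08, 0, 0.9, 0, 0, 0, 1],
    [-0.08, 0, 0.9, 0, 0, 0, 1],
    [-0.08, 0, 0.9, 0, 0, 0, 1],
    [0, 0, 0, 0, 0, 0, 1],
    [0, 0, 0, 0, 0, 0, 1]
  ]
}}

```text
time: 22.78
eef_pos: [0.6275, -0.2662, 0.0518]
tool_rot: [-2.034, -2.305, -0.087]
contact_force: [0.5, 0.1, -4.9]
gripper_width: 0.255
```

```bash
python3 - <<'E'
from h import *
p,R=cur(); D=.087
print(st()["time"],p,R.round(3),st()["contact_force"])
save("top","t17");save("scene","s17"); save("wrist","w17")
R1=Rtool(1.7022,-D)
for h,N in((.030,6),(.022,6)):
    P=np.array([.6282,-.2669,h])+R1@[0,0,.0127]; show(plan(p,R,P,R1,N)[[0,-1]],1); p,R=P,R1
a=cv2.imread("pics/s17.png")[160:270,160:340]; b=cv2.imread("pics/t17.png")[120:230,290:470]
cv2.imwrite("pics/c22.png",cv2.vconcat([cv2.resize(x,(490,300),interpolation=cv2.INTER_CUBIC) for x in (a,b)]))
E
```

```text
22.7833 [ 0.62754627 -0.26624716  0.05178909] [[-0.124  0.992 -0.013]
 [ 0.988  0.124  0.086]
 [ 0.087 -0.002 -0.996]] [ 0.46128323  0.11409809 -4.91790099]
[-0.04,0.01,0.57,-0.000,-0.000,-0.001,1],[-0.04,0.01,0.57,-0.000,-0.000,-0.001,1],
[-0.01,0.00,0.13,0.000,0.000,0.000,1],[-0.01,0.00,0.13,0.000,0.000,0.000,1],
```

View pics/c22.png

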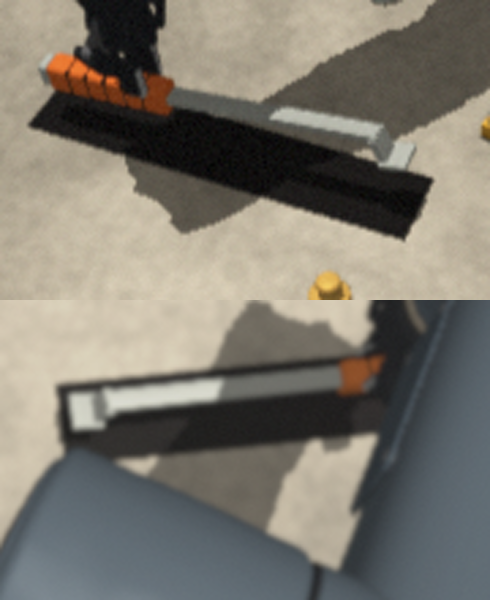

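View pics/w17.png

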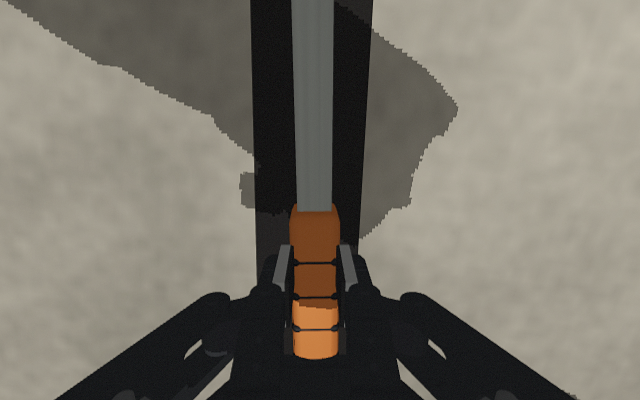

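>>> {"name": "carry_out", "arguments": {
  "motion": [
    [-0.07, -0.1, 0.8, 0, 0, -0.002, 1],
    [-0.07, -0.1, 0.8, 0, 0, -0.002, 1],
    [-0.07, -0.1, 0.8, 0, 0, -0.002, 1],
    [-0.06, 0, 0.7, 0, 0, 0, 1],
    [-0.05, 0, 0.5, 0, 0, 0, 1],
    [-0.03, 0, 0.3, 0, 0, 0, 1],
    [0, 0, 0.1, 0, 0, 0, 1],
    [0, 0, 0, 0, 0, 0, 1],
    [0, 0, 0, 0, 0, 0, 1]
  ]
}}

```text
time: 23.68
eef_pos: [0.6256, -0.2674, 0.0124]
tool_rot: [-2.028, -2.312, -0.088]
contact_force: [-0.2, 0.2, -4.7]
gripper_width: 0.251
```

```bash
python3 - <<'E'
from h import *
p,R=cur(); s=st(); print(s["time"],p-R@[0,0,.0127],s["contact_force"],s["moment"],np.arcsin(-R[2,0]))
E
```

```text
23.6833 [ 0.62570089 -0.26844209  0.02502691] [-0.18561488  0.1833809  -4.70667551] [-0.63534992 -0.04029847 -0.03674334] -0.08614983057943883
```

>>> {"name": "carry_out", "arguments": {
  "motion": [
    [0.1, 0, 0.1, 0, 0, 0, 1],
    [0, 0, 0.1, 0, 0, 0, 1],
    [0, 0, 0.1, 0, 0, 0, 1],
    [0, 0, 0, 0, 0, 0, 1],
    [0, 0, 0, 0, 0, 0, 1]
  ]
}}

```text
time: 24.1
eef_pos: [0.6254, -0.266, 0.0095]
tool_rot: [-2.028, -2.312, -0.088]
contact_force: [-0.4, 1.7, -3.2]
gripper_width: 0.253
```

>>> {"name": "carry_out", "arguments": {
  "motion": [
    [0, 0, 0.1, 0, 0, 0, 1],
    [0, 0, 0.1, 0, 0, 0, 1],
    [0, 0, 0, 0, 0, 0, 1],
    [0, 0, 0, 0, 0, 0, 1]
  ]
}}

```text
time: 24.43
eef_pos: [0.6253, -0.2657, 0.0076]
tool_rot: [-2.028, -2.312, -0.088]
contact_force: [-0.6, 3.2, -0.2]
gripper_width: 0.253
```

```bash
python3 - <<'E'
from h import *
p,R=cur(); s=st(); print(s["time"],p-R@[0,0,.0127],s["contact_force"],s["moment"],np.arcsin(-R[2,0]))
E
```

```text
24.4333 [ 0.62544111 -0.26675496  0.02023365] [-0.58114354  3.16951953 -0.18990395] [-0.16801796 -0.13689001  0.04069531] -0.0864967985721995
```

>>> {"name": "carry_out", "arguments": {
  "motion": [
    [0, 0, 0, 0, 0, 0, 1],
    [0, 0, 0, 0, 0, 0, 1],
    [0, 0, 0, 0, 0, 0, 0.3],
    [0, 0, 0, 0, 0, 0, 0],
    [0, 0, 0, 0, 0, 0, -0.3],
    [0, 0, 0, 0, 0, 0, -0.5],
    [0, 0, 0, 0, 0, 0, -0.5],
    [0, 0, 0, 0, 0, 0, -0.5],
    [0, 0, 0, 0, 0, 0, -0.5]
  ],
  "squeeze": 20
}}

```text
time: 25.18
eef_pos: [0.6252, -0.266, 0.0073]
tool_rot: [-2.029, -2.312, -0.088]
contact_force: [-0.1, -0.2, -0.1]
gripper_width: 0.752
```

>>> {"name": "carry_out", "arguments": {
  "motion": [
    [0, 0, -0.3, 0, 0, 0, -0.5],
    [0.05, 0, -1, 0, 0, 0, -0.5],
    [0.15, 0, -2, 0, 0, 0, -0.5],
    [0.25, 0, -3, 0, 0, 0, -0.5],
    [0.25, 0, -3, 0, 0, 0, -0.5],
    [0.25, 0, -3, 0, 0, 0, -0.5],
    [0.2, 0, -2, 0, 0, 0, -0.5],
    [0, 0, 0, 0, 0, 0, -0.5],
    [0, 0, 0, 0, 0, 0, -0.5]
  ]
}}

```text
time: 25.93
eef_pos: [0.6261, -0.2672, 0.1531]
tool_rot: [-2.03, -2.315, -0.089]
contact_force: [0.9, -0.1, -0.5]
gripper_width: 0.752
```

```bash
python3 - <<'E'
from h import *
p,R=cur(); s=st(); print(s["time"],p,s["contact_force"],s["gripper_width"])
save("wrist","w18");save("scene","s18")
R1=Rtool(YAW); show(plan(p,R,np.array([.445,-.013,.22]),R1,12),-.5)
E
```

```text
25.9333 [ 0.62608191 -0.26716858  0.15305756] [ 0.94670989 -0.0850716  -0.52099292] 0.7520319182913323
[2.34,-1.22,-0.37,-0.001,-0.007,0.024,-0.5],[2.30,-1.28,-0.38,-0.001,-0.007,0.024,-0.5],[2.27,-1.33,-0.40,-0.001,-0.007,0.024,-0.5],[2.23,-1.39,-0.42,-0.001,-0.007,0.024,-0.5],[2.19,-1.44,-0.43,-0.001,-0.007,0.024,-0.5],[2.16,-1.49,-0.45,-0.001,-0.007,0.024,-0.5],[2.12,-1.54,-0.47,-0.001,-0.007,0.024,-0.5],[2.07,-1.59,-0.48,-0.001,-0.007,0.024,-0.5],[2.03,-1.64,-0.50,-0.001,-0.007,0.024,-0.5],[1.99,-1.69,-0.51,-0.001,-0.007,0.024,-0.5],[1.94,-1.74,-0.53,-0.001,-0.007,0.024,-0.5],[1.89,-1.79,-0.54,-0.001,-0.007,0.024,-0.5],
```

View pics/w18.png

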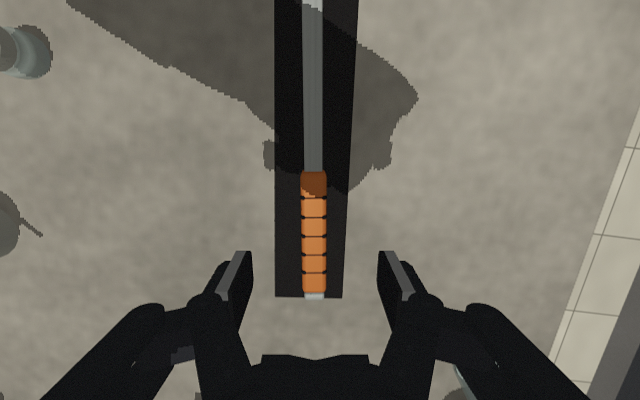

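View pics/s18.png

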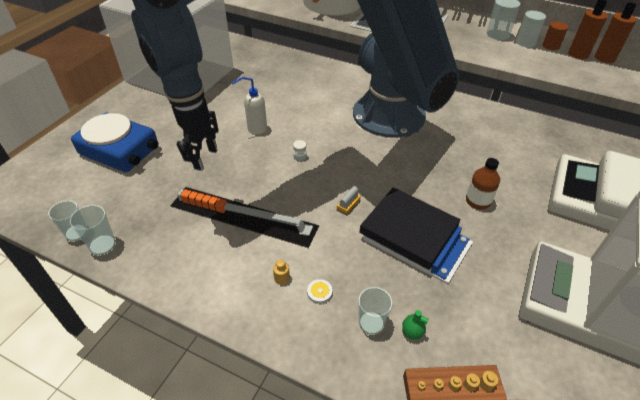

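>>> {"name": "carry_out", "arguments": {
  "motion": [
    [2.34, -1.22, -0.37, 0, -0.007, 0.024, -0.5],
    [2.3, -1.28, -0.38, 0, -0.007, 0.024, -0.5],
    [2.27, -1.33, -0.4, 0, -0.007, 0.024, -0.5],
    [2.23, -1.39, -0.42, 0, -0.007, 0.024, -0.5],
    [2.19, -1.44, -0.43, 0, -0.007, 0.024, -0.5],
    [2.16, -1.49, -0.45, 0, -0.007, 0.024, -0.5],
    [2.12, -1.54, -0.47, 0, -0.007, 0.024, -0.5],
    [2.07, -1.59, -0.48, 0, -0.007, 0.024, -0.5],
    [2.03, -1.64, -0.5, 0, -0.007, 0.024, -0.5],
    [1.99, -1.69, -0.51, 0, -0.007, 0.024, -0.5],
    [1.94, -1.74, -0.53, 0, -0.007, 0.024, -0.5],
    [1.89, -1.79, -0.54, 0, -0.007, 0.024, -0.5]
  ]
}}

```text
time: 27.03
eef_pos: [0.4424, -0.0123, 0.2186]
tool_rot: [-2.382, -2.032, 0.015]
contact_force: [1.0, 0.6, 0.5]
gripper_width: 0.751
```

>>> {"name": "carry_out", "arguments": {
  "motion": [
    [3, 0, 0, 0, 0, 0, -0.5],
    [3.5, 0, 0, 0, 0, 0, -0.5],
    [3.5, 0, 0, 0, 0, 0, -0.5],
    [3.5, 0, 0, 0, 0, 0, -0.5],
    [3.5, 0, 0, 0, 0, 0, -0.5],
    [3.5, 0, 0, 0, 0, 0, -0.5],
    [3.5, 0, 0, 0, 0, 0, -0.5],
    [2.5, 0, 0, 0, 0, 0, -0.5],
    [0, 0, 0, 0, 0, 0, -0.5],
    [0, 0, 0, 0, 0, 0, -0.5]
  ]
}}

```text
time: 27.87
eef_pos: [0.4848, 0.2495, 0.2177]
tool_rot: [-2.379, -2.036, 0.017]
contact_force: [-0.9, -1.0, 0.4]
gripper_width: 0.749
```

```bash
python3 - <<'E'
from h import *
p,R=cur(); s=st(); print(s["time"],p,R.round(3)); im=save("wrist","w19"); pickle.dump((p,R),open("w19.pkl","wb"))
E
```

```text
27.8667 [0.48477984 0.24950428 0.21774472] [[ 0.154  0.988 -0.015]
 [ 0.988 -0.154  0.   ]
 [-0.002 -0.015 -1.   ]]
```

View pics/w19.png

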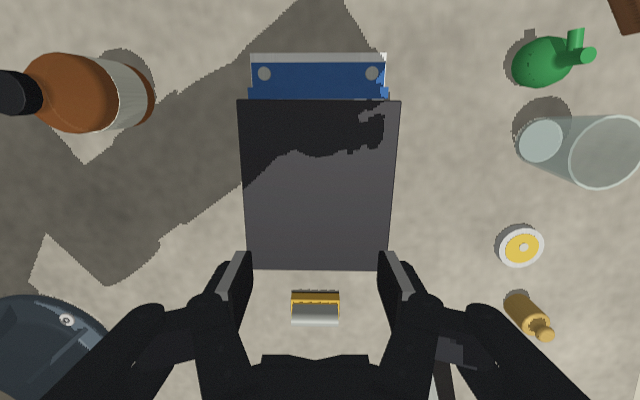

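```bash
python3 - <<'E'
from h import *
p,R=pickle.load(open("w19.pkl","rb"))
im=cv2.imread("pics/w19.png"); cv2.imwrite("pics/c23.png",cv2.resize(im[45:125,230:410],None,fx=4.4,fy=4.4,interpolation=cv2.INTER_CUBIC))
c,_=wray(p,R,320,100); s=lambda q:((q[:2]-F)@U2*1e3).round(1)
print("cam s",s(c))
for n,x,y,z in[("farL",237,100,.058),("farR",400,100,.058),("nearL",253,269,.058),("nearR",389,270.5,.058)]:
    q=wonz(p,R,x,y,z);print(n,q.round(4),s(q),((q[:2]-F)@[-U2[1],U2[0]]*1e3).round(1))
E
```

```text
cam s 285.6
farL [0.4168 0.3436 0.058 ] 285.1 81.3
farR [0.5814 0.3179 0.058 ] 286.3 -85.2
nearL [0.3901 0.1478 0.058 ] 87.6 76.0
nearR [0.5549 0.1215 0.058 ] 88.3 -90.9
```

View pics/c23.png

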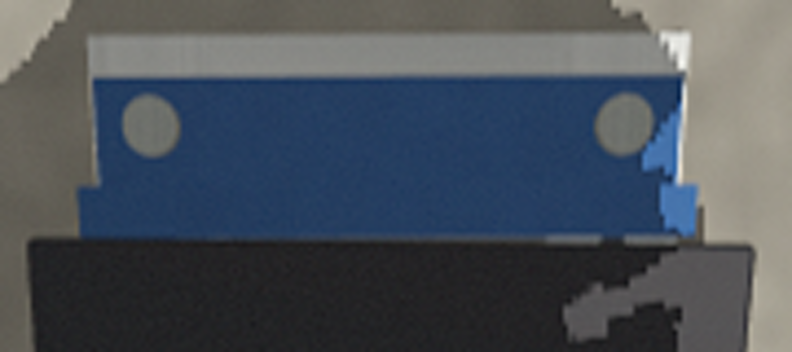

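```bash
python3 - <<'E'
from h import *
print(st()["time"],st()["contact_force"]); print(ticket.sign_off())
E
```

```text
27.9167 [-0.40509565 -0.39724417  0.25468164]
the job is handed in; nothing more can be done
None
```

I levered the slab's near edge up with the bar over the fulcrum. I then pushed the slab about 35 mm along the rails until it met the stop, where the push force rose from about 10.5 N to 17 N with no further travel. I let it down in small steps, drew the toe out and laid the bar back on the mat. The job was handed in at 27.9 s.

**Last checks:**
- **Slab against the stop:** the wrist view from straight above shows the far edge on the stop face. The one mark is a hairline light strip under about 0.5 mm along part of the right side, which could be a tiny gap or a lit edge.
- **Slab level:** the near and far edges measured 167.0 and 166.6 mm wide in that view, so the slab looks level. The same view gave its length as about 198 mm instead of 200. I did not see the feet themselves on the rails.
- **Bar:** it lies on the mat about 3 mm to one side of where it started. It had drooped about 0.087 rad in the grip, and I allowed for that.
- **Other things:** the fulcrum and the other objects look unmoved in the pictures. The gripper was clear of everything at hand-in.

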